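# Cull the stirring paddles in the fume hood

### The arm

A 7-joint arm with a two-finger parallel gripper is mounted at the origin on the work surface. World frame = base frame: x ahead of the robot, y to its left, z up, the work surface at z = 0. Lengths are in m, angles in degrees, forces in N, time in s.
With the tool pointing down it reaches from about 0.425 to 0.875 m from the base axis. Payload 9.9 kg.
Tool frame: the origin (TCP) lies between the finger pads; the fingertips stand ahead of it and the grasp point (between the pads) lies 11 mm behind it (robot.finger_overhang is the z of the fingertips in the tool frame, in m); z points along the fingers, y is the line along which they close (so a half turn about z gives the same grasp; the last joint's range is limited). The gripper opens to 85 mm and grips with 20 to 120 N. Pads are 22 mm wide; open, the fingers measure 114 mm over their backs; the gripper's body (76 mm by 85 mm) begins 54 mm behind the grasp point. The pads swing forward as they close: fully open they stand 13 mm farther back than shut.
Start: joints at [-77.968, 32.985, 1.427, 82.34, -0.859, 64.687, -3.237], TCP at [0.195, 0.646, 0.239] pointing down, gripper open.
Joint ranges: [-157.87, 157.87], [-19.46, 123.44], [-87.15, 90], [11.01, 140.99], [-62.26, 242.26], [9.8, 113.94], [-161.44, 161.44]. Speed limits (degrees/s): [127.2, 127.2, 172.46, 172.46, 180, 180, 180].

### API

Orientations are given as [roll, pitch, yaw] about the fixed x, y, z axes, in that order (R = Rz(yaw) Ry(pitch) Rx(roll)).
In Python, from bench import status, cams, robot gives the robot as it stands. The module is installed in compiled form; this text tells all that it offers.
- The arm moves only by the shell command python3 -m crank 'ROWS' [FORCE]. ROWS is JSON, one flat list of numbers, 7 for each row, row after row: the turn, a rotation vector about the tool's x, y, z in rad, then the shift along the tool's x, y, z in cm, then the finger opening in cm, from 0 to 8.54. In form: [ax, ay, az, tx, ty, tz, hand, ax, ay, az, tx, ty, tz, hand, ...]. A call has 1 to 10 rows; each row shifts and turns the commanded pose from where the row before left it, along the tool's axes as they then stand; what a row does not reach is not made up. A row lasts 1/10 s, in which the tool goes at most 50 mm and 8.59 degrees, less where a joint would pass 70% of its speed; a pose out of reach is approached as far as the arm can. A call is refused whole if a number of a shift passes 5 or a number of a turn 0.15, either way. A call with a gripper value outside its range is refused whole. The fingers move at their own pace and stop on an object; FORCE is the grip in N (left out, the last holds). Time passes only in rows, so rows that do not move let the fingers close. It gives the time, the measured TCP pose, the force, the opening and the grip force at its end, in the units of the state.
- status.observe(): the state, without advancing time (a new reading comes with each control period).
- cams.capture(name): name is "scene" or "side" or "wrist"; returns a dict with "frame" (480x640x3 uint8, red, green, blue), "mtx" (3x3 intrinsics, pixels), "rvec" (rotation vector, rad) and "tvec" (3), from world to camera coordinates, as OpenCV has them. Camera axes: x right, y down, z forward; pixel columns grow to the right and rows downward; lengths in m; the calibration is good to about 2 mm. A picture is of the moment at which its call begins. There is no depth.
- robot.finish_job(): hands the job in; it is judged then, once.
The state is a dict: "time_s": time; "q": joint angles; "qvel": joint speeds; "joint_torque": joint torques, N m; "ee_pos": TCP position; "orientation": TCP orientation; "wrist_force": force on the tool from outside, world axes, zero at the start; "moment": the same for the moment, N m; "opening": finger opening in m; "grip_force": force on a finger pad.
Only numpy, scipy, OpenCV 4.12 (cv2) and the standard library are available. Lean on these libraries where they do the work, as an engineer would, in place of code of your own. Each camera call takes 0.05 s, during which the arm holds its last target. There are 200 camera calls.

### The job

Sort the batch of white stirring paddles on the dark mat. Open the yellow waste tub until its lid stands about upright, lay every faulty paddle (snapped short, bent, or with a chipped blade) inside the tub and press its lid fully shut again; stand every sound paddle (straight, full length, whole blade) in the compartments of the beige holder with its blade up. Leave the jar, the dish and the green cap where they are.

Things in the scene. Friction and masses are not known exactly. Their poses are not given: they have to be found in the camera images.
- paddle_a: Sound white stirring paddle, 170 mm: straight 16 mm square shaft, then a whole flat rectangular blade 42 x 36 x 8 mm (mid-height of the shaft); 45 g; may be absent. Origin on the underside at half length (shaft x = -85 to +43 mm, centre line z = 8 mm; blade to +85; balance near the origin); x along the straight shaft towards the blade, z normal to the blade's flat.
- paddle_b: Sound white stirring paddle, 170 mm: straight 16 mm square shaft, then a whole flat rectangular blade 42 x 36 x 8 mm (mid-height of the shaft); 45 g; may be absent. Origin on the underside at half length (shaft x = -85 to +43 mm, centre line z = 8 mm; blade to +85; balance near the origin); x along the straight shaft towards the blade, z normal to the blade's flat.
- paddle_c: Sound white stirring paddle, 170 mm: straight 16 mm square shaft, then a whole flat rectangular blade 42 x 36 x 8 mm (mid-height of the shaft); 45 g; may be absent. Origin on the underside at half length (shaft x = -85 to +43 mm, centre line z = 8 mm; blade to +85; balance near the origin); x along the straight shaft towards the blade, z normal to the blade's flat.
- paddle_a_foot (a point): Centre of the bare shaft end (x = -85 mm, z = +8 mm) of paddle_a: the end that goes down into the holder.
- paddle_b_foot (a point): Centre of the bare shaft end (x = -85 mm, z = +8 mm) of paddle_b: the end that goes down into the holder.
- paddle_c_foot (a point): Centre of the bare shaft end (x = -85 mm, z = +8 mm) of paddle_c: the end that goes down into the holder.
- paddle_short: Reject: white paddle snapped short, 104 mm over all: 62 mm of 16 mm square shaft, then a 42 x 36 x 8 mm blade; 30 g; may be absent. Origin on the underside at half length (shaft x = -52 to +10 mm, blade to +52); x along the straight shaft towards the blade, z normal to the blade's flat.
- paddle_chipped: Reject: straight white paddle, 170 mm, but over half of the blade broken away: only a 15 mm wide strip on the -y side is left beyond a 9 mm stub; 42 g; may be absent. Origin on the underside at half length (16 mm square shaft x = -85 to +43 mm, blade to +85); x along the straight shaft towards the blade, z normal to the blade's flat.
- paddle_bent: Reject: full-length white paddle bent sideways by 35 degrees in the plane of the blade; 42 g; may be absent. Origin on the underside at the bend (16 mm square shaft x = -85 to 0; beyond it 43 mm of shaft and the 42 mm blade run along (0.81, 0.58, 0)); x along the straight shaft towards the blade, z normal to the blade's flat.
- tub: Yellow waste tub fixed to the bench, open box 220 (x) x 120 (y) x 70 mm high, walls and floor 5 mm, under an orange hinged lid. Origin: centre of its underside; x points from the knob end to the hinge end.
- tub_lid (a joint): Angle of the tub's lid (rad): 0 shut, 1.57 upright, 1.9 its stop. The hinge lies along the tub's y on its +x rim and is stiff, so the lid stays where it is left (about 2 N at the knob moves it).
- tub_lid_handle (a point): Grip point in the head of the lid's black knob: round head 28 mm wide, 16 mm high, centred 35 mm off the lid's outer face (12 mm neck below), 190 mm from the hinge line, midway across the lid; the knob turns with the lid. Lid 220 x 120 x 8 mm.
- tub_lid_hinge (a point): Middle of the lid's hinge line, at the lid's underside (70 mm above the bench); turns with the lid.
- holder: Beige holder fixed to the bench: open box 70 (x) x 166 (y) x 95 mm high, walls and floor 4 mm, two full-height dividers make three compartments, each 62 (x) x 50 (y) mm, 91 mm deep, centres at y = -54, 0, +54 mm (within 2 mm). A paddle in one leans on its rim by up to about 0.6 rad. Origin: centre of its underside.
- jar: Bystander: white jar with blue cap, 52 mm wide, 55 mm high. Origin: centre of its underside.
- dish: Bystander: small blue china dish, 70 mm wide, 22 mm high. Origin: centre of its underside.
- green_cap: Bystander: loose green plastic cap, 52 mm wide, 22 mm high. Origin: centre of its underside.
Mind the look-alikes: they are no part of the job. Leave any pink or turquoise look-alike of the paddle_bent alone.

How it is judged (in metres and radians):
On the way:
1. the waste tub's lid has been opened until about upright (beyond 1.15 rad) (value of joint tub_lid above 1.15 rad), for 0.2 s.
At the end, for the whole second after the job is handed in: Tub lid shut (below 0.08 rad); every faulty paddle lies inside the tub below its rim; every sound paddle stands in the holder blade up, shaft end inside it and under 45 mm above its underside, leaning less than 0.8 rad; all at rest (value of joint tub_lid below 0.08 rad and x of paddle_a_foot in the frame of holder between -0.036 and 0.036 m and y of paddle_a_foot in the frame of holder between -0.084 and 0.084 m and z of paddle_a_foot in the frame of holder between -0.005 and 0.045 m and angle between each of paddle_a, paddle_b, paddle_c's own x axis and vertical below 0.8 rad and linear speed of each of paddle_a, paddle_b, paddle_c, paddle_short, paddle_chipped, paddle_bent below 0.05 m/s and x of paddle_b_foot in the frame of holder between -0.036 and 0.036 m and y of paddle_b_foot in the frame of holder between -0.084 and 0.084 m and z of paddle_b_foot in the frame of holder between -0.005 and 0.045 m and x of paddle_c_foot in the frame of holder between -0.036 and 0.036 m and y of paddle_c_foot in the frame of holder between -0.084 and 0.084 m and z of paddle_c_foot in the frame of holder between -0.005 and 0.045 m and x of paddle_short in the frame of tub between -0.11 and 0.11 m and y of paddle_short in the frame of tub between -0.06 and 0.06 m and z of paddle_short in the frame of tub between -0.005 and 0.07 m and x of paddle_chipped in the frame of tub between -0.11 and 0.11 m and y of paddle_chipped in the frame of tub between -0.06 and 0.06 m and z of paddle_chipped in the frame of tub between -0.005 and 0.07 m and x of paddle_bent in the frame of tub between -0.11 and 0.11 m and y of paddle_bent in the frame of tub between -0.06 and 0.06 m and z of paddle_bent in the frame of tub between -0.005 and 0.07 m); the robot touches nothing.
It fails at once if the jar is disturbed (moved by more than 30 mm) (distance of jar from where it was at the start of the episode above 0.03 m).
It fails at once if the dish is disturbed (moved by more than 30 mm) (distance of dish from where it was at the start of the episode above 0.03 m).
It fails at once if the green cap is disturbed (moved by more than 30 mm) (distance of green_cap from where it was at the start of the episode above 0.03 m).
Of paddle_a, paddle_b, paddle_c only 2 to 3 are there at a start; the rules pass over those that are not, and their reading is None.
Of paddle_short, paddle_chipped, paddle_bent only 2 to 3 are there at a start; the rules pass over those that are not, and their reading is None.
At some moment in a run one of paddle_a, paddle_b, paddle_c, paddle_short, paddle_chipped, paddle_bent may be knocked a few centimetres aside while the robot is not near it.
Once in a run the grip may slacken for a moment while it holds something.
It also fails if it takes over 210 s, if anything falls off the work surface, if the arm or the gripper's body presses on something with over 40 N, if the wrist force passes 120 N, or if a joint passes its speed limit or range.

## Working session

There is one attempt and no reset: what is moved stays moved. The work goes in short steps, Python scripts to look and compute and a shell command to move; the robot and the scene stay as the last step left them, time stands still between calls to the robot, and variables do not carry over. Pictures are saved under pics/ and viewed, at most 14 in all, crops included, and the job is handed in when it is done.

```bash
mkdir -p pics; cat > h.py <<'E'
import numpy as np, cv2
from bench import status, cams, robot
from scipy.spatial.transform import Rotation as R
def cap(n,save=None):
    c=cams.capture(n)
    if save: cv2.imwrite('pics/'+save,c['frame'][:,:,::-1])
    return c
def ray(c,u,v):
    K=np.array(c['mtx']);Rm=cv2.Rodrigues(np.array(c['rvec'],float))[0];t=np.array(c['tvec'],float).ravel()
    d=Rm.T@np.linalg.inv(K)@np.array([u,v,1.]);return -Rm.T@t,d
def onz(c,u,v,z):
    o,d=ray(c,u,v);return o+d*(z-o[2])/d[2]
def proj(c,P):
    return cv2.projectPoints(np.array(P,float).reshape(-1,1,3),np.array(c['rvec'],float),np.array(c['tvec'],float),np.array(c['mtx'],float),None)[0].reshape(-1,2)
E
python3 - <<'E'
from h import *
for n in ('scene','side','wrist'):
    c=cap(n,n+'0.png'); o,d=ray(c,320,240); print(n,o.round(3),d.round(3))
s=status.observe();print(s);print(robot.finger_overhang)
E
```

```text
scene [1.05  1.006 0.906] [-0.415 -0.703 -0.578]
side [0.378 0.715 0.751] [ 0.095 -0.733 -0.673]
wrist [0.133 0.663 0.373] [ 0.238 -0.071 -0.969]
{'time_s': 0.15, 'q': array([-77.96885489,  33.02301915,   1.42569301,  82.37523052,
        -0.86081147,  64.68694682,  -3.23822043]), 'qvel': array([-0.05123897, -0.22020253,  0.01200364, -0.27211137,  0.05652207,
        0.00084494,  0.05378032]), 'joint_torque': array([ 3.46085639e-03, -7.66266632e+01,  2.25327238e+00, -2.86181045e+01,
        1.57183385e-02,  9.73351649e-03,  1.81137601e-06]), 'ee_pos': array([0.19536671, 0.64575657, 0.23862564]), 'orientation': array([-1.79925485e+02,  3.45107862e-03,  1.63166102e+02]), 'wrist_force': array([-0.37788695, -0.61244646, -0.19330511]), 'moment': array([-0.02591267,  0.03340634,  0.03341748]), 'grip_force': 0.0, 'opening': 0.085562979510936}
0.008
```

View pics/scene0.png

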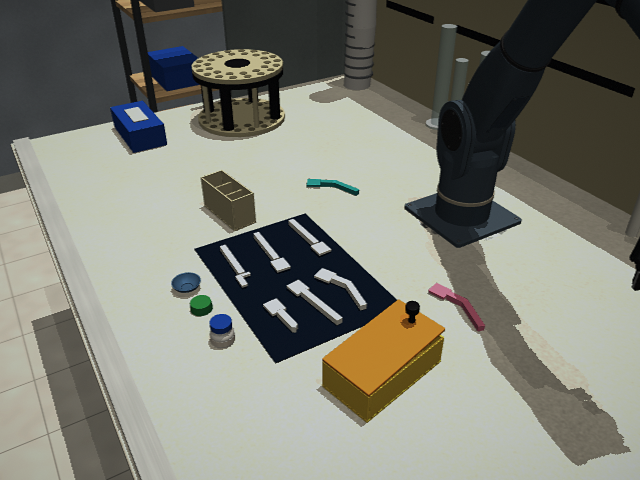

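View pics/side0.png

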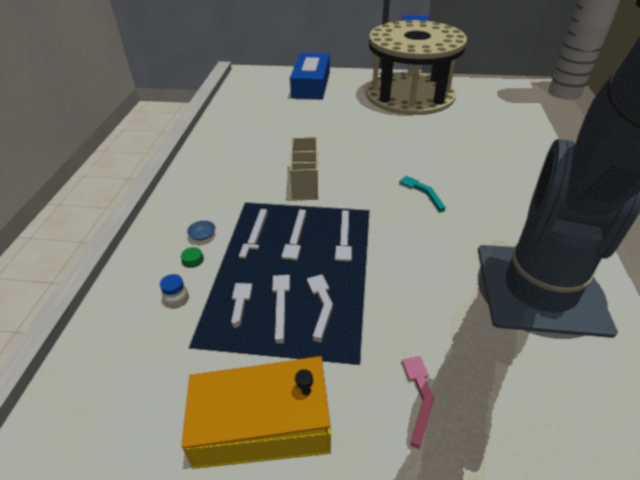

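The scene view shows six white paddles on the mat. Side view pixels:
- **Faulty:** chipped (254,233), short (240,304), bent (320,307).
- **Sound:** (294,234), (344,236), (280,308).
- **Look-alikes to leave:** pink bent (420,400) and turquoise bent (425,192).

The tub's knob is at (304,380), and the holder is at (304,168).

```bash
cat >> h.py <<'E'
def paddles(c,z=0.012,amin=150):
    "white blobs inside the dark mat -> list of (contour px, world xy contour)"
    f=c['frame'];hsv=cv2.cvtColor(f,cv2.COLOR_RGB2HSV)
    dark=((hsv[...,2]<75)&(hsv[...,1]>60)).astype(np.uint8)
    dark=cv2.morphologyEx(dark,cv2.MORPH_OPEN,np.ones((3,3)))
    cs=cv2.findContours(dark,cv2.RETR_EXTERNAL,cv2.CHAIN_APPROX_NONE)[0]
    m=max(cs,key=cv2.contourArea);hull=np.zeros(dark.shape,np.uint8);cv2.fillPoly(hull,[cv2.convexHull(m)],1)
    hull=cv2.erode(hull,np.ones((5,5)))
    w=((hsv[...,2]>105)&(hsv[...,1]<70)&(hull>0)).astype(np.uint8)
    out=[]
    for k in cv2.findContours(w,cv2.RETR_EXTERNAL,cv2.CHAIN_APPROX_NONE)[0]:
        if cv2.contourArea(k)<amin: continue
        out.append((k[:,0],np.array([onz(c,u,v,z)[:2] for u,v in k[:,0]])))
    return out
E
python3 - <<'E'
from h import *
for n in('side','scene'):
    c=cap(n);print(n)
    for k,w in paddles(c):
        r=cv2.minAreaRect((w*1000).astype(np.float32));b=cv2.boxPoints(r)
        print(k.mean(0).round(),'c',np.round(r[0]),'size',np.round(r[1]),'ang',round(r[2]))
    hsv=cv2.cvtColor(c['frame'],cv2.COLOR_RGB2HSV)
    m=cv2.inRange(hsv,(10,150,140),(22,255,255))
    if n=='side': 
        pass
    k=max(cv2.findContours(m,0,1)[0],key=cv2.contourArea)
    q=cv2.approxPolyDP(cv2.convexHull(k),5,True)[:,0];print('lid',[(tuple(p.tolist()),onz(c,*p,.075)[:2].round(3).tolist()) for p in q])
    x0,y0=((180,150) if n=='scene' else (260,120)); cr=cv2.resize(c['frame'][y0:y0+100,x0:x0+100],(400,400),interpolation=2)
    x1,y1=((380,280) if n=='scene' else (270,350)); cr2=cv2.resize(c['frame'][y1:y1+60,x1:x1+60],(400,400),interpolation=2)
    a=np.hstack([cr,cr2]); A=a if n=='side' else np.vstack([a0:=A,a])
cv2.imwrite('pics/crop1.png',cv2.resize(A,(600,600))[:,:,::-1])
E
```

```text
side
[240. 301.] c [627. 118.] size [ 37. 108.] ang 4
[321. 304.] c [458. 104.] size [ 46. 163.] ang 12
[280. 305.] c [543. 116.] size [ 36. 169.] ang 7
[344. 237.] c [ 430. -117.] size [ 37. 174.] ang 4
[295. 236.] c [ 544. -112.] size [179.  37.] ang 89
[253. 234.] c [ 639. -104.] size [177.  37.] ang 85
lid [((320, 357), [0.439, 0.271]), ((329, 425), [0.412, 0.388]), ((182, 446), [0.622, 0.444]), ((190, 375), [0.648, 0.33])]
scene
lid [((444, 328), [0.398, 0.382]), ((368, 394), [0.622, 0.443]), ((323, 359), [0.647, 0.33]), ((397, 300), [0.427, 0.266])]
```

View pics/crop1.png

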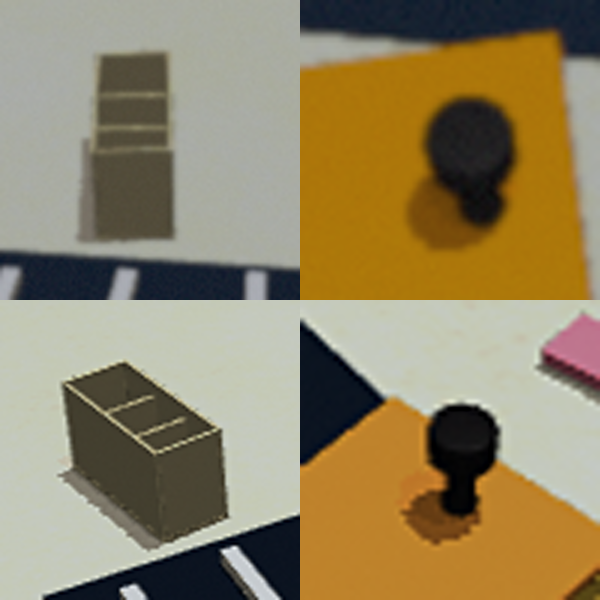

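The left crops give holder rim corners at side (292,138), (316,137), (317,170), (291,170) and scene (201,178), (222,171), (253,193), (232,201). The right crops put the knob head at side (304,379) and scene (412,308).

```bash
cat >> h.py <<'E'
def tri(c1,p1,c2,p2):
    o1,d1=ray(c1,*p1);o2,d2=ray(c2,*p2)
    s=np.linalg.lstsq(np.stack([d1,-d2],1),o2-o1,rcond=None)[0]
    a,b=o1+d1*s[0],o2+d2*s[1];return (a+b)/2,np.linalg.norm(a-b)
def plan(pos=None,rpy=None):
    "turn first (tool axes, rad), then shift in the turned tool axes (cm)"
    s=status.observe();R0=R.from_euler('xyz',s['orientation'],degrees=True);R1=R0 if rpy is None else R.from_euler('xyz',rpy,degrees=True)
    print('ee',s['ee_pos'].round(4),'rpy',s['orientation'].round(1),'turn',(R0.inv()*R1).as_rotvec().round(3))
    if pos is not None:
        d=R1.inv().apply(np.array(pos)-s['ee_pos'])*100;print(' shift cm',d.round(2),'rows>=',round(np.linalg.norm(d)/4.5,1))
E
python3 - <<'E'
from h import *
a=cap('side');b=cap('scene')
K=tri(a,(304,379),b,(412.4,308));print('knob',K[0].round(3),K[1].round(4))
S=[(292.3,138),(316,137.3),(317.3,170.3),(291,170.3)];C=[(221.7,170.7),(200.7,177.7),(231.7,200.7),(253.3,193.3)]
C=[(200.7,177.7),(221.7,170.7),(253.3,193.3),(231.7,200.7)]
for i in range(4): print('side',onz(a,*S[i],.095).round(3)[:2],'scene',onz(b,*C[i],.095).round(3)[:2])
plan((0.451,.334,.16),(180,0,-163.9))
E
```

```text
knob [0.454 0.346 0.127] 0.0001
side [ 0.597 -0.409] scene [ 0.599 -0.41 ]
side [ 0.532 -0.419] scene [ 0.533 -0.417]
side [ 0.508 -0.257] scene [ 0.51  -0.258]
side [ 0.574 -0.251] scene [ 0.575 -0.253]
ee [0.1955 0.646  0.2391] rpy [-180.     0.   163.2] turn [-0.    -0.    -0.575]
 shift cm [-15.9  -37.06   7.91] rows>= 9.1
```

```bash
python3 - <<'E'
from h import *
a=cap('side');b=cap('scene')
for p,q in [((320,357),(397,300)),((190,375),(323,359)),((182,446),(368,394)),((329,425),(444,328))]:
    K=tri(a,p,b,q);print('lid',K[0].round(3),K[1].round(4))
for n,c,(x,y) in(('side',a,(304,380)),('scene',b,(412,310))):
    g=c['frame'][y-25:y+25,x-20:x+20].max(2)<70;ys,xs=np.nonzero(g);print(n,xs.min()+x-20,xs.max()+x-20,ys.min()+y-25,ys.max()+y-25,[(i+y-25,int(r.sum()),round(np.nonzero(r)[0].mean()+x-20,1)) for i,r in enumerate(g) if r.any()])
    print(proj(c,[(.451,.334,.113),(.451,.334,.121),(.451,.334,.078)]).round(1).tolist())
E
python3 -m crank '[0,0,-0.115,0,-3.7,0.5,8.5, 0,0,-0.115,0,-3.7,0.5,8.5, 0,0,-0.115,0,-3.7,0.5,8.5, 0,0,-0.115,0,-3.7,0.5,8.5, 0,0,-0.115,0,-3.7,0.5,8.5,0,0,0,-3,-3.7,0.5,8.5,0,0,0,-3,-3,0,8.5,0,0,0,-3,-3,0,8.5,0,0,0,-3,-3,0,8.5]' 60
```

```text
lid [0.438 0.28  0.09 ] 0.0015
lid [0.648 0.331 0.076] 0.0008
lid [0.622 0.444 0.076] 0.0015
lid [0.411 0.396 0.092] 0.0011
side 284 323 355 394 [(355, 40, np.float64(303.5)), (356, 32, np.float64(300.0)), (357, 19, np.float64(299.7)), (358, 2, np.float64(310.5)), (359, 1, np.float64(323.0)), (360, 1, np.float64(323.0)), (370, 6, np.float64(303.5)), (371, 10, np.float64(303.5)), (372, 12, np.float64(303.5)), (373, 14, np.float64(303.5)), (374, 15, np.float64(304.0)), (375, 16, np.float64(303.5)), (376, 16, np.float64(303.5)), (377, 16, np.float64(303.5)), (378, 16, np.float64(303.5)), (379, 16, np.float64(303.5)), (380, 17, np.float64(304.0)), (381, 17, np.float64(304.0)), (382, 16, np.float64(303.5)), (383, 15, np.float64(304.0)), (384, 15, np.float64(304.0)), (385, 14, np.float64(303.5)), (386, 13, np.float64(303.0)), (387, 12, np.float64(303.5)), (388, 10, np.float64(304.5)), (389, 9, np.float64(305.0)), (390, 9, np.float64(306.0)), (391, 9, np.float64(306.0)), (392, 8, np.float64(305.5)), (393, 7, np.float64(306.0)), (394, 5, np.float64(306.0))]
[[307.4, 376.9], [307.3, 374.1], [
[... 383 characters left out ...]
412.5)), (307, 13, np.float64(412.0)), (308, 13, np.float64(412.0)), (309, 13, np.float64(412.0)), (310, 13, np.float64(412.0)), (311, 13, np.float64(412.0)), (312, 13, np.float64(412.0)), (313, 11, np.float64(412.0)), (314, 8, np.float64(412.5)), (315, 6, np.float64(411.5)), (316, 6, np.float64(411.5)), (317, 6, np.float64(411.5)), (318, 7, np.float64(411.0)), (319, 7, np.float64(411.0)), (320, 7, np.float64(411.0)), (321, 7, np.float64(411.0)), (322, 6, np.float64(411.5)), (323, 1, np.float64(412.0))]
[[409.2, 309.0], [409.5, 306.0], [407.8, 322.1]]
time_s: 1.35
ee_pos: [0.3358, 0.3742, 0.2097]
orientation: [180.0, 0.0, -163.9]
wrist_force: [0.0, -0.4, -0.4]
opening: 0.0849
grip_force: 0.0
```

```bash
python3 -c "
from h import *
plan((.454,.346,.116),(180,0,-167))"
```

```text
ee [0.3358 0.3742 0.2097] rpy [ 180.     0.  -163.9] turn [0.    0.001 0.055]
 shift cm [-10.89  -5.41   9.37] rows>= 3.4
```

```bash
python3 -m crank '[0,0,0.055,-3.6,-1.8,0,8.5,0,0,0,-3.6,-1.8,0,8.5,0,0,0,-3.7,-1.8,0,8.5,0,0,0,0,0,3,8.5,0,0,0,0,0,3,8.5,0,0,0,0,0,3.4,8.5,0,0,0,0,0,0,8.5,0,0,0,0,0,0,0,0,0,0,0,0,0,0,0,0,0,0,0,0,0]' 60; python3 -m crank '[0,0,0,0,0,0,0,0,0,0,0,0,0,0,0,0,0,0,0,0,0]' 60
```

```text
time_s: 2.35
ee_pos: [0.4539, 0.3499, 0.117]
orientation: [179.9, 0.1, -167.0]
wrist_force: [-0.5, 0.0, -0.0]
opening: 0.0438
grip_force: 0.0
time_s: 2.65
ee_pos: [0.4539, 0.3465, 0.1158]
orientation: [-179.8, -0.0, -167.1]
wrist_force: [1.4, -7.7, 0.6]
opening: 0.026
grip_force: 58.8
```

```bash
python3 -m crank '[0,0.05,0,-0.16,0,-0.95,0,0,0.05,0,-0.16,0,-0.95,0,0,0.05,0,-0.16,0,-0.95,0,0,0.05,0,-0.16,0,-0.95,0,0,0.05,0,-0.16,0,-0.95,0,0,0.05,0,-0.16,0,-0.95,0,0,0.05,0,-0.16,0,-0.95,0,0,0.05,0,-0.16,0,-0.95,0]' 40; python3 -c "
from h import *
s=status.observe();print(s['q'].round(1))"
```

```text
time_s: 3.45
ee_pos: [0.4862, 0.3538, 0.1863]
orientation: [-179.9, -22.2, -167.3]
wrist_force: [29.3, 3.7, -27.5]
opening: 0.0259
grip_force: 57.3
[-32.4  41.1  -6.1  78.9  -5.1  80.5  66.7]
```

```bash
python3 -m crank '[0,0,0,-0.3,0,0,0,0,0.05,0,-0.19,0,-0.95,0,0,0.05,0,-0.19,0,-0.95,0,0,0.05,0,-0.19,0,-0.95,0,0,0.05,0,-0.19,0,-0.95,0,0,0.05,0,-0.19,0,-0.95,0,0,0.05,0,-0.19,0,-0.95,0,0,0.05,0,-0.19,0,-0.95,0]' 40; python3 -c "
from h import *
s=status.observe();print(s['q'].round(1))"
```

```text
time_s: 4.25
ee_pos: [0.5258, 0.3627, 0.227]
orientation: [-179.6, -42.1, -167.8]
wrist_force: [17.4, 5.0, -33.1]
opening: 0.0261
grip_force: 40.4
[-26.6  56.1 -15.1  49.8  -5.6 113.5  62.4]
```

```bash
python3 -m crank '[0,-0.035,0,-0.525,0,-0.81,0,0,-0.035,0,-0.525,0,-0.81,0,0,-0.035,0,-0.525,0,-0.81,0,0,-0.035,0,-0.525,0,-0.81,0,0,-0.035,0,-0.525,0,-0.81,0,0,-0.035,0,-0.525,0,-0.81,0]' 20; python3 -c "
from h import *
s=status.observe();print(s['q'].round(1))"
```

```text
time_s: 4.85
ee_pos: [0.5756, 0.3742, 0.2499]
orientation: [-179.9, -30.4, -167.3]
wrist_force: [4.0, -3.9, -21.6]
opening: 0.0262
grip_force: 39.3
[-27.4  53.3 -14.   46.1  -1.6 109.2  63.9]
```

Works well; the knob pivots in the pads.

```bash
python3 -m crank '[0,-0.035,0,-0.73,0,-0.4,0,0,-0.035,0,-0.73,0,-0.4,0,0,-0.035,0,-0.73,0,-0.4,0,0,-0.035,0,-0.73,0,-0.4,0,0,-0.035,0,-0.73,0,-0.4,0,0,-0.035,0,-0.73,0,-0.4,0]' 20; python3 -c "
from h import *
s=status.observe();print(s['q'].round(1));c=cap('side','s1.png')"
```

```text
time_s: 5.45
ee_pos: [0.6229, 0.385, 0.256]
orientation: [-180.0, -18.5, -167.2]
wrist_force: [-1.2, -6.9, -2.8]
opening: 0.0262
grip_force: 40.6
[-28.   50.2 -12.8  47.5   2.2 100.   65.1]
```

View pics/s1.png

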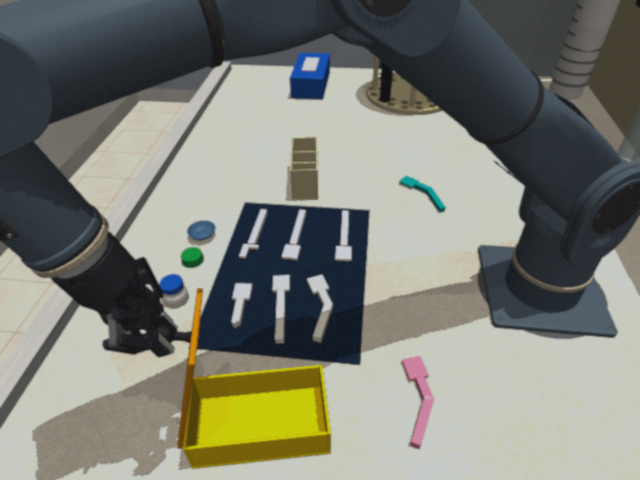

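The lid now stands near upright (edge at (192,365)). I'll nudge it a little further, release and retract, then measure the paddles in the clear view.

```bash
python3 -m crank '[0,0,0,-0.7,0,-0.18,0,0,0,0,-0.7,0,-0.18,0,0,0,0,-0.7,0,-0.18,0,0,0,0,-0.7,0,-0.18,0]' 20; python3 -m crank '[0,0,0,0,0,0,6,0,0,0,0,0,0,6,0,0,0,0,0,0,6,0,0,0,0,0,0,6,0,0,0,0,0,-3,6,0,0,0,0,0,-3,6,0,0,0,0,0,-4,6,0,0,0,0,0,-4,6]'
python3 -m crank '[0,-0.1,0,0,-2,0,6,0,-0.1,0,0,-4,0,6,0,-0.12,0,0,-4,0,6,0,0,0,4,-4,0,6,0,0,0,4,-4,0,6,0,0,0,4,-4,0,6,0,0,0,4,-4,0,6,0,0,0,4,-4,0,6]'
python3 - <<'E'
from h import *
s=status.observe();print(s['q'].round(1))
for n in('side','scene','wrist'):
    c=cap(n,n+'2.png');print(n)
    for k,w in paddles(c):
        r=cv2.minAreaRect((w*1000).astype(np.float32));b=cv2.boxPoints(r)
        print(k.mean(0).round(),'c',np.round(r[0]),'size',np.round(r[1]),'ang',round(r[2]))
E
```

```text
time_s: 5.9
ee_pos: [0.6512, 0.3915, 0.2551]
orientation: [-180.0, -18.4, -167.2]
wrist_force: [-0.8, -7.3, 7.5]
opening: 0.0264
grip_force: 41.5
time_s: 6.7
ee_pos: [0.6574, 0.3848, 0.3487]
orientation: [178.9, -15.9, -167.3]
wrist_force: [-0.1, -0.2, 0.1]
opening: 0.0601
grip_force: 0.0
time_s: 7.5
ee_pos: [0.5422, 0.0759, 0.3374]
orientation: [178.9, 2.2, -167.7]
wrist_force: [1.2, -1.0, -0.1]
opening: 0.06
grip_force: 0.0
[-17.2  16.6   6.9  94.6  -3.4  66.8  93. ]
side
[239. 301.] c [627. 119.] size [ 35. 105.] ang 4
[321. 305.] c [457. 105.] size [ 45. 165.] ang 12
[280. 305.] c [541. 117.] size [ 33. 171.] ang 10
[344. 237.] c [ 430. -117.] size [ 37. 174.] ang 4
[295. 236.] c [ 544. -112.] size [179.  37.] ang 89
[253. 234.] c [ 639. -103.] size [179.  37.] ang 85
scene
wrist
[335. 260.] c [625. 119.] size [ 37. 112.] ang 5
[158. 239.] c [ 640. -104.] size [174.  38.] ang 88
[345. 193.] c [537. 111.] size [ 36. 166.] ang 12
[160. 156.] c [ 542. -112.] size [173.  37.] ang 88
[337. 115.] c [458.  80.] size [ 40. 118.] ang 20
[164.  43.] c [ 427. -120.] size [ 37. 174.] ang 2
```

View pics/wrist2.png

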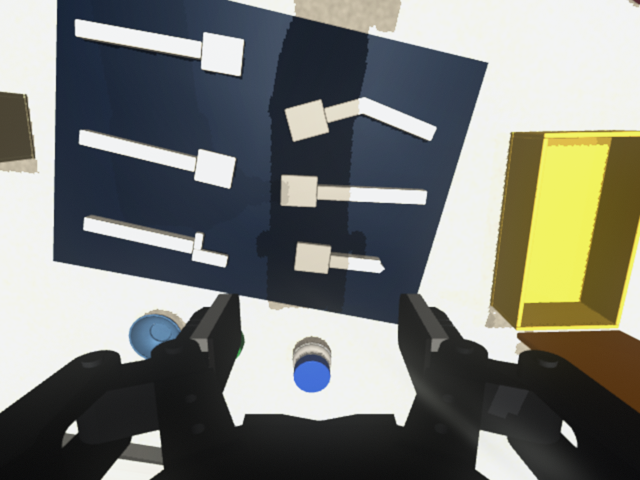

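The wrist view shows all six clearly. Shaft ends in pixels (foot → blade):

| Paddle | Foot | Blade end |
|---|---|---|
| chipped | (87,223) | (195,246) |
| sound B | (82,137) | (195,162) |
| sound A | (77,28) | (203,52) |
| short | (382,267) | (332,260) |
| sound C | (427,197) | (318,193) |
| bent | (434,132) | bend at (362,106) |

```bash
python3 - <<'E'
from h import *
c=cap('wrist')
for n,f,b in [('chip',(87,223),(195,246)),('B',(82,137),(195,162)),('A',(77,28),(203,52)),('short',(382,267),(332,260)),('C',(427,197),(318,193)),('bent',(434,132),(362,106))]:
    F=onz(c,*f,.016)[:2];B=onz(c,*b,.016)[:2];d=B-F;print(n,F.round(3),B.round(3),'len',np.linalg.norm(d).round(3),'dir',np.degrees(np.arctan2(d[1],d[0])).round(1))
E
```

```text
chip [ 0.64  -0.179] [ 0.642 -0.052] len 0.127 dir 88.9
B [ 0.542 -0.189] [ 0.543 -0.064] len 0.124 dir 89.4
A [ 0.434 -0.197] [ 0.429 -0.069] len 0.128 dir 92.2
short [0.623 0.175] [0.626 0.113] len 0.062 dir -86.7
C [0.527 0.205] [0.549 0.079] len 0.128 dir -80.2
bent [0.456 0.191] [0.446 0.106] len 0.086 dir -96.5
```

```bash
python3 -c "
from h import *
plan((.6245,.137,.012),(180,0,93.3))"
```

```text
ee [0.5435 0.0766 0.3381] rpy [ 178.9    2.3 -167.8] turn [0.048 0.012 1.726]
 shift cm [ 5.56  8.43 32.61] rows>= 7.6
```

```bash
python3 -m crank '[0.004,0.001,0.1438,0,0,0,4,0.004,0.001,0.1438,0,0,0,4,0.004,0.001,0.1438,0,0,0,4,0.004,0.001,0.1438,0,0,0,4,0.004,0.001,0.1438,0,0,0,4,0.004,0.001,0.1438,0,0,0,4,0.004,0.001,0.1438,0,0,0,4,0.004,0.001,0.1438,0,0,0,4]'; python3 -m crank '[0.004,0.001,0.1438,0,0,0,4,0.004,0.001,0.1438,0,0,0,4,0.004,0.001,0.1438,1.5,2,4,4,0.004,0.001,0.1438,2,3,4,4,0,0,0,2,3.4,4,4,0,0,0,0,0,4,4,0,0,0,0,0,4,4,0,0,0,0,0,4,4,0,0,0,0,0,2,4]'; python3 -c "
from h import *
plan((.6245,.137,.012),(180,0,93.3)); print(status.observe()['q'].round())
c=cap('wrist','w3.png')"
```

```text
time_s: 8.5
ee_pos: [0.5446, 0.0795, 0.3369]
orientation: [179.3, 0.5, 126.2]
wrist_force: [1.2, 0.1, -0.4]
opening: 0.04
grip_force: 0.0
time_s: 9.4
ee_pos: [0.609, 0.1436, 0.0802]
orientation: [-179.7, 0.1, 93.6]
wrist_force: [-0.2, -0.5, 0.4]
opening: 0.0397
grip_force: 0.0
ee [0.609  0.1436 0.0802] rpy [-1.797e+02  1.000e-01  9.360e+01] turn [-0.006  0.001  0.005]
 shift cm [-0.75  1.51  6.82] rows>= 1.6
[-30.  40.  21. 100. -20.  43.   4.]
```

View pics/w3.png

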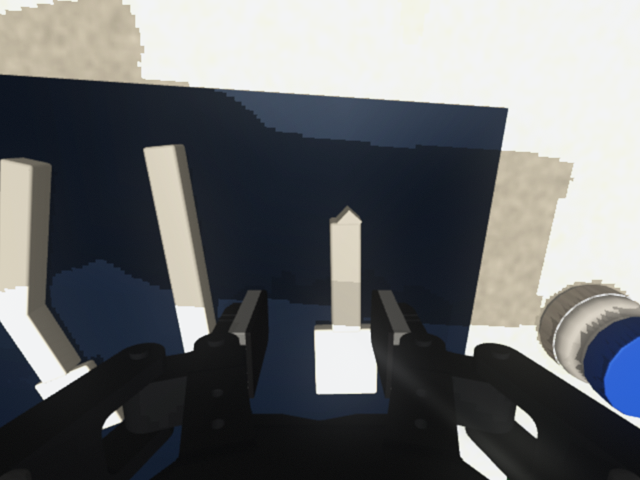

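Short paddle between the fingers: shaft at (345,270), jar well to the right at (600,350). Descending.

```bash
python3 -m crank '[0,0,0,-0.3,1.5,2,4,0,0,0,0,0,2.5,4,0,0,0,0,0,2.3,4,0,0,0,0,0,0,4]'; python3 -m crank '[0,0,0,0,0,0,0,0,0,0,0,0,0,0,0,0,0,0,0,0,0,0,0,0,0,0,0,0,0,0,0,0,0,0,0]' 50;  python3 -c "
from h import *
t=R.from_euler('z',13,degrees=True).apply([-.04,.01,0])+[.528,.363,.06]
print(t);plan((.6245,.137,.16));plan(t,(180,0,13))"
```

```text
time_s: 9.85
ee_pos: [0.6243, 0.1407, 0.0138]
orientation: [-179.7, 0.0, 93.6]
wrist_force: [-0.6, 0.1, 0.6]
opening: 0.04
grip_force: 0.0
time_s: 10.35
ee_pos: [0.6266, 0.1397, 0.0179]
orientation: [179.9, 0.0, 93.5]
wrist_force: [-0.1, 1.6, 7.2]
opening: 0.0143
grip_force: 51.0
[0.48677569 0.36374566 0.06      ]
ee [0.6266 0.1397 0.0179] rpy [179.9   0.   93.5] turn [0. 0. 0.]
 shift cm [ -0.26  -0.2  -14.21] rows>= 3.2
ee [0.6266 0.1397 0.0179] rpy [179.9   0.   93.5] turn [ 1.000e-03 -1.000e-03  1.404e+00]
 shift cm [ -8.58 -24.98  -4.21] rows>= 5.9
```

```bash
python3 -m crank '[0,0,0,0,0,-4,0,0,0,0,0,0,-5,0,0,0,0.14,0,0,-5,0,0,0,0.14,0,0,0,0,0,0,0.14,0,0,0,0,0,0,0.14,0,0,0,0,0,0,0.14,0,0,0,0,0,0,0.14,0,0,0,0,0,0,0.14,0,0,0,0,0,0,0.14,0,0,0,0]'; python3 -m crank '[0,0,0.14,0,0,0,0,0,0,0.14,0,0,0,0,0,0,0,-1.4,-4,0,0,0,0,0,-1.4,-4,0,0,0,0,0,-1.4,-4,0,0,0,0,0,-1.4,-4,0,0,0,0,0,-1.4,-4,0,0,0,0,0,-1.4,-4,0,0,0,0,0,0,0,0,0]'; python3 -c "
from h import *
plan((.4868,.3637,.06),(180,0,13))"
```

```text
time_s: 11.35
ee_pos: [0.6256, 0.1394, 0.1569]
orientation: [180.0, 0.1, 28.9]
wrist_force: [-0.5, 0.1, -0.9]
opening: 0.0146
grip_force: 50.1
time_s: 12.25
ee_pos: [0.4846, 0.3606, 0.1556]
orientation: [-179.8, 0.2, 13.8]
wrist_force: [-0.2, 0.0, -0.6]
opening: 0.0144
grip_force: 50.2
ee [0.4846 0.3606 0.1556] rpy [-179.8    0.2   13.8] turn [-0.003  0.004  0.014]
 shift cm [ 0.29 -0.26  9.56] rows>= 2.1
```

```bash
python3 -m crank '[0,0,0,0.3,-0.3,4.5,0,0,0,0,0,0,4.5,0,0,0,0,0,0,0,0,0,0,0,0,0,0,4,0,0,0,0,0,0,4,0,0,0,0,0,0,4,0,0,0,0,0,-5,4,0,0,0,0,0,-5,4,0,0,0,0,0,-4,4]'; python3 -m crank '[0,0,-0.123,0,0,0,4,0,0,-0.123,0,0,0,4,0,0,-0.123,0,0,0,4,0,0,-0.123,0,0,0,4,0,0,-0.123,0,0,0,4,0,0,-0.123,0,0,0,4,0,0,-0.123,0,0,0,4,0,0,-0.123,0,0,0,4,0,0,-0.123,0,0,0,4,0,0,-0.123,0,0,0,4]'; python3 -c "
from h import *
plan((.448,.126,.016),(180,0,83.5))
c=cap('wrist','w4.png');c=cap('side','s4.png')
for k,w in paddles(c):
    r=cv2.minAreaRect((w*1000).astype(np.float32));print(k.mean(0).round(),'c',np.round(r[0]),'size',np.round(r[1]),'ang',round(r[2]))"
```

```text
time_s: 13.15
ee_pos: [0.4919, 0.3569, 0.21]
orientation: [180.0, -0.1, 13.2]
wrist_force: [1.3, 0.6, -0.4]
opening: 0.0406
grip_force: 0.0
time_s: 14.15
ee_pos: [0.4915, 0.3571, 0.2075]
orientation: [180.0, 0.0, 84.0]
wrist_force: [0.0, -1.1, 0.3]
opening: 0.0399
grip_force: 0.0
ee [0.4915 0.3571 0.2075] rpy [180.   0.  84.] turn [0.    0.    0.008]
 shift cm [-23.45  -1.7   19.15] rows>= 6.7
[321. 305.] c [458. 106.] size [ 47. 173.] ang 13
[344. 238.] c [ 430. -116.] size [ 37. 176.] ang 4
```

View pics/w4.png

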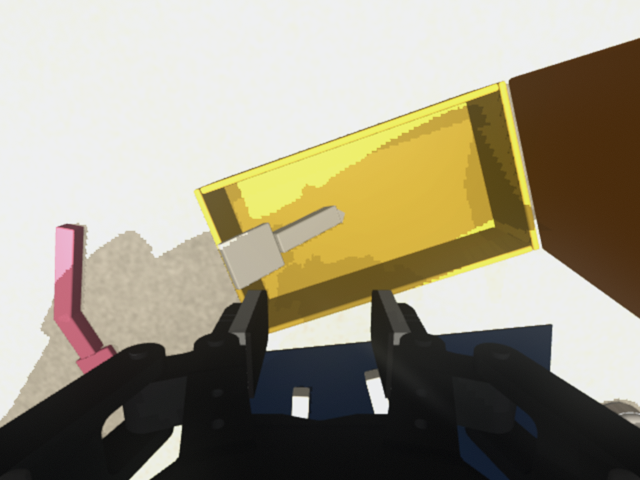

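The short paddle lies in the tub with its blade at (250,255), near the knob end. Next is the bent one.

```bash
python3 -m crank '[0,0,0.008,-4,-0.3,0,4,0,0,0,-4,-0.3,0,4,0,0,0,-4,-0.3,0,4,0,0,0,-4,-0.3,2,4,0,0,0,-4,-0.3,3,4,0,0,0,-3.5,-0.2,3,4,0,0,0,0,0,0,4]'; python3 -c "
from h import *
plan((.448,.126,.016),(180,0,83.5))
c=cap('wrist','w5.png')
"
```

```text
time_s: 14.95
ee_pos: [0.4444, 0.1204, 0.125]
orientation: [-179.7, 0.3, 82.6]
wrist_force: [1.0, -0.3, 0.0]
opening: 0.0401
grip_force: 0.0
ee [0.4444 0.1204 0.125 ] rpy [-179.7    0.3   82.6] turn [-0.005  0.005 -0.015]
 shift cm [ 0.6   0.29 10.9 ] rows>= 2.4
```

View pics/w5.png

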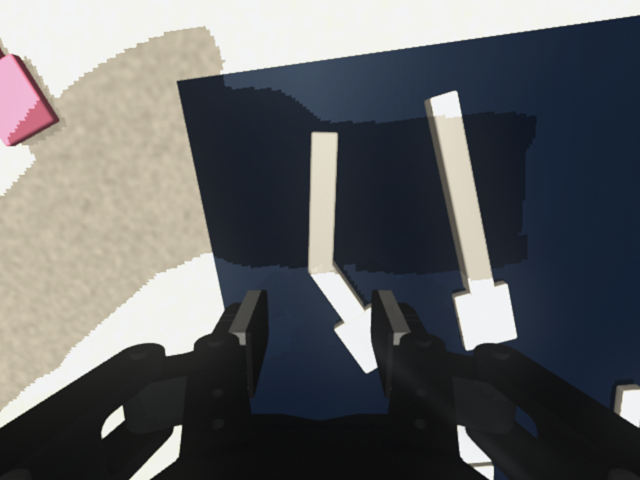

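```bash
python3 -m crank '[0,0,-0.015,1,0.3,3,4,0,0,0,0,0,4,4,0,0,0,0,0,3.9,4,0,0,0,0,0,0,4]'; python3 -m crank '[0,0,0,0,0,0,0,0,0,0,0,0,0,0,0,0,0,0,0,0,0,0,0,0,0,0,0,0,0,0,0,0,0,-2,0,0,0,0,0,0,-5,0,0,0,0,0,0,-5,0,0,0,0,0,0,-4,0,0,0,0,0,0,0,0]' 50;  python3 -c "
from h import *
plan((.5,.36,.06),(180,0,13))"
```

```text
time_s: 15.4
ee_pos: [0.4498, 0.136, 0.0151]
orientation: [-179.7, 0.2, 84.0]
wrist_force: [-0.5, 0.7, 0.8]
opening: 0.04
grip_force: 0.0
time_s: 16.3
ee_pos: [0.4537, 0.1361, 0.183]
orientation: [179.6, -0.2, 84.1]
wrist_force: [0.3, 0.4, -0.4]
opening: 0.014
grip_force: 51.4
ee [0.4537 0.1361 0.183 ] rpy [179.6  -0.2  84.1] turn [ 0.003 -0.008  1.241]
 shift cm [  9.55 -20.78  12.3 ] rows>= 5.8
```

```bash
python3 -m crank '[0,0,0.124,0,0,0,0,0,0,0.124,0,0,0,0,0,0,0.124,0,0,0,0,0,0,0.124,0,0,0,0,0,0,0.124,0,0,0,0,0,0,0.124,0,0,0,0,0,0,0.124,0,0,0,0,0,0,0.124,0,0,0,0,0,0,0.124,0,0,0,0,0,0,0.124,0,0,0,0]';python3 -c "
from h import *
plan((.544,.383,.055),(180,0,13))"
```

```text
time_s: 17.3
ee_pos: [0.4508, 0.1357, 0.1778]
orientation: [180.0, 0.1, 12.8]
wrist_force: [0.9, -0.2, -0.9]
opening: 0.0141
grip_force: 51.4
ee [0.4508 0.1357 0.1778] rpy [1.80e+02 1.00e-01 1.28e+01] turn [ 0.     0.001 -0.004]
 shift cm [ 14.64 -22.    12.28] rows>= 6.5
```

```bash
python3 -m crank '[0,0,0,2.45,-3.67,0,0,0,0,0,2.45,-3.67,0,0,0,0,0,2.45,-3.67,0,0,0,0,0,2.45,-3.67,0,0,0,0,0,2.45,-3.67,0,0,0,0,0,2.45,-3.67,0,0,0,0,0,0,0,0,0,0,0,0,0,0,0,0]'; python3 -c "
from h import *
plan((.544,.383,.055),(180,0,13)); cap('side','s6.png')"
```

```text
time_s: 18.1
ee_pos: [0.5442, 0.3839, 0.1766]
orientation: [179.9, 0.1, 13.1]
wrist_force: [0.9, -0.2, -0.3]
opening: 0.014
grip_force: 51.4
ee [0.5442 0.3839 0.1766] rpy [1.799e+02 1.000e-01 1.310e+01] turn [0.002 0.002 0.003]
 shift cm [-0.04  0.08 12.16] rows>= 2.7
```

View pics/s6.png

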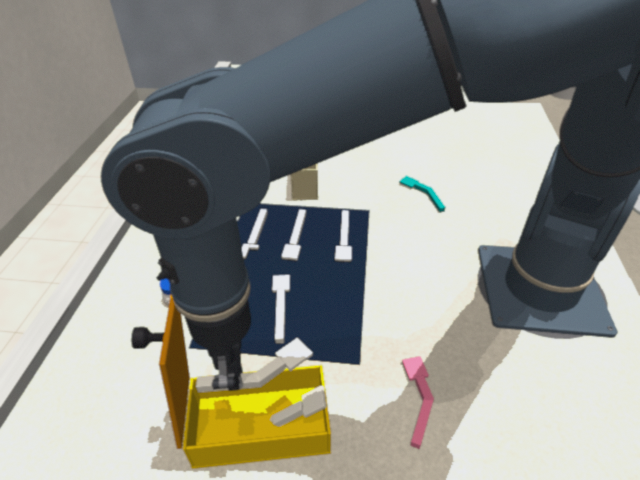

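```bash
python3 -m crank '[0,0,0,0,0,4,0,0,0,0,0,0,4,0,0,0,0,0,0,3.5,0,0,0,0,0,0,0,0,0,0,0,0,0,0,2.8,0,0,0,0,0,0,2.8,0,0,0,0,0,0,2.8]'; python3 -m crank '[0,0,0,0,0,-4,2.8,0,0,0,0,0,-4,2.8,0,0,0,0,0,-4,2.8,0,0,0,-3,3,-4,2.8,0,0,0,-3,3,-2,2.8,0,0,0,-3,3,0,2.8,0,0,0,0,0,0,2.8]';  python3 -c "
from h import *
c=cap('wrist','w7.png');plan((.6405,-.105,.016),(180,0,88.9))
"
```

```text
time_s: 18.85
ee_pos: [0.5452, 0.3834, 0.0642]
orientation: [-180.0, -0.0, 13.0]
wrist_force: [-0.3, 0.1, 1.8]
opening: 0.0278
grip_force: 0.0
time_s: 19.55
ee_pos: [0.4785, 0.2752, 0.2389]
orientation: [-179.9, 0.1, 12.7]
wrist_force: [0.5, 0.6, -1.4]
opening: 0.0282
grip_force: 0.0
ee [0.4796 0.2785 0.2386] rpy [-179.9    0.    12.9] turn [-2.000e-03 -1.000e-03 -1.327e+00]
 shift cm [-38.03  16.82  22.26] rows>= 10.5
```

View pics/w7.png

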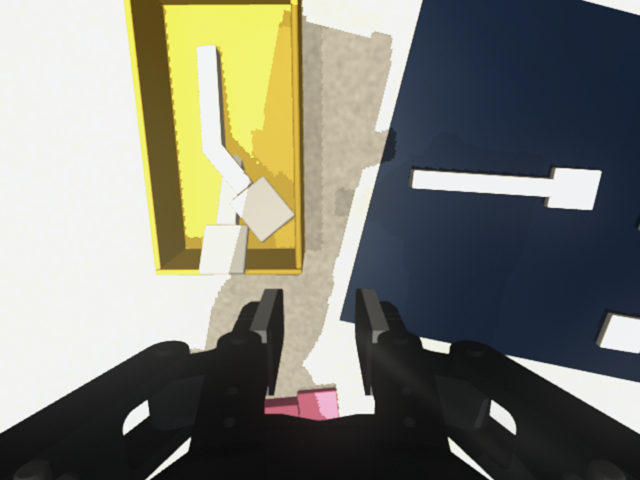

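```bash
python3 - <<'E'
from h import *
c=cap('wrist')
Rt=R.from_euler('z',13,degrees=True)
T=np.array([.528,.363,0])
for p in [(200,271),(243,273),(206,225),(247,226),(157,272),(300,272),(127,0),(292,215),(260,178)]:
    o,d=ray(c,*p);o=Rt.inv().apply(o-T);d=Rt.inv().apply(d)
    print(p,'x=-.105:',(o+d*((-.105-o[0])/d[0])).round(3),'z=.07:',(o+d*((.07-o[2])/d[2])).round(3),'z=.03',(o+d*((.03-o[2])/d[2])).round(3))
E
```

```text
(200, 271) x=-.105: [-0.105  0.024  0.069] z=.07: [-0.105  0.024  0.07 ] z=.03 [-0.118  0.037  0.03 ]
(243, 273) x=-.105: [-0.105 -0.012  0.074] z=.07: [-0.106 -0.011  0.07 ] z=.03 [-0.12  -0.002  0.03 ]
(206, 225) x=-.105: [-0.105  0.069 -0.108] z=.07: [-0.067  0.016  0.07 ] z=.03 [-0.075  0.028  0.03 ]
(247, 226) x=-.105: [-0.105  0.017 -0.102] z=.07: [-0.067 -0.016  0.07 ] z=.03 [-0.076 -0.008  0.03 ]
(157, 272) x=-.105: [-0.105  0.058  0.071] z=.07: [-0.106  0.059  0.07 ] z=.03 [-0.119  0.077  0.03 ]
(300, 272) x=-.105: [-0.105 -0.057  0.072] z=.07: [-0.106 -0.057  0.07 ] z=.03 [-0.119 -0.055  0.03 ]
(127, 0) x=-.105: [-0.105 -0.221  0.714] z=.07: [0.091 0.058 0.07 ] z=.03 [0.103 0.076 0.03 ]
(292, 215) x=-.105: [-0.105 -0.034 -0.174] z=.07: [-0.059 -0.051  0.07 ] z=.03 [-0.066 -0.049  0.03 ]
(260, 178) x=-.105: [-0.105  0.091 -0.719] z=.07: [-0.03  -0.028  0.07 ] z=.03 [-0.034 -0.022  0.03 ]
```

The wrist view shows bent in the tub, but the short paddle's blade tip (222,272) is caught at the rim. I'll grip the blade, shift it inward and drop it flat.

```bash
python3 -c "
from h import *
t=R.from_euler('z',13,degrees=True).apply([-.09,.006,0])+[.528,.363,.048]
print(t);plan(t,(180,0,13))"
```

```text
[0.43895699 0.34860063 0.048     ]
ee [0.4804 0.2804 0.2382] rpy [-179.9   -0.    13. ] turn [-0.002 -0.     0.   ]
 shift cm [-2.5  -7.58 19.02] rows>= 4.6
```

```bash
python3 -m crank '[0,0,0,-1.2,-3.8,0,6,0,0,0,-1.3,-3.8,0,6,0,0,0,0,0,4,6,0,0,0,0,0,4,6,0,0,0,0,0,4,6,0,0,0,0,0,4,6,0,0,0,0,0,3,6,0,0,0,0,0,0,6]'; python3 -m crank '[0,0,0,0,0,0,2,0,0,0,0,0,0,2,0,0,0,0,0,0,2,0,0,0,0,0,0,2,0,0,0,0,0,0,2]' 40; python3 -c "
from h import *
cap('side','s8.png')"
```

```text
time_s: 20.45
ee_pos: [0.4374, 0.3489, 0.0433]
orientation: [179.8, 0.4, 13.1]
wrist_force: [-0.7, 1.0, 0.0]
opening: 0.0601
grip_force: 0.0
time_s: 20.95
ee_pos: [0.4399, 0.3494, 0.0481]
orientation: [-180.0, -0.1, 13.1]
wrist_force: [0.1, 1.4, 6.5]
opening: 0.0355
grip_force: 39.8
```

```bash
python3 -m crank '[0,0,0,0,0,-3,2,0,0,0,2,0,-1,2,0,0,0,2.5,0,0,2,0,0,0,0,0,2,2,0,0,0,0,0,0,2,0,0,0,0,0,0,6,0,0,0,0,0,0,6,0,0,0,0,0,0,6,0,0,0,0,0,-4,6]' 40;python3 -m crank '[0,0,0,0,0,-4,4,0,0,0,0,0,-4,4,0,0,-0.13,-3,3,-4,4,0,0,-0.13,-3,3,-2,4,0,0,-0.13,-3,3,0,4,0,0,0,0,0,0,4]';  python3 -c "
from h import *
c=cap('wrist','w9.png');plan((.6405,-.105,.016),(180,0,88.9))
"
```

```text
time_s: 21.9
ee_pos: [0.4801, 0.3584, 0.1038]
orientation: [179.8, 0.4, 13.1]
wrist_force: [0.6, 0.6, 0.0]
opening: 0.0599
grip_force: 0.0
time_s: 22.5
ee_pos: [0.4324, 0.2436, 0.2429]
orientation: [-179.9, 0.0, 35.3]
wrist_force: [0.5, 0.9, -0.6]
opening: 0.0398
grip_force: 0.0
ee [0.433  0.2467 0.2425] rpy [-179.9   -0.    35.2] turn [-0.002 -0.001 -0.937]
 shift cm [-34.77  21.42  22.65] rows>= 10.4
```

View pics/w9.png

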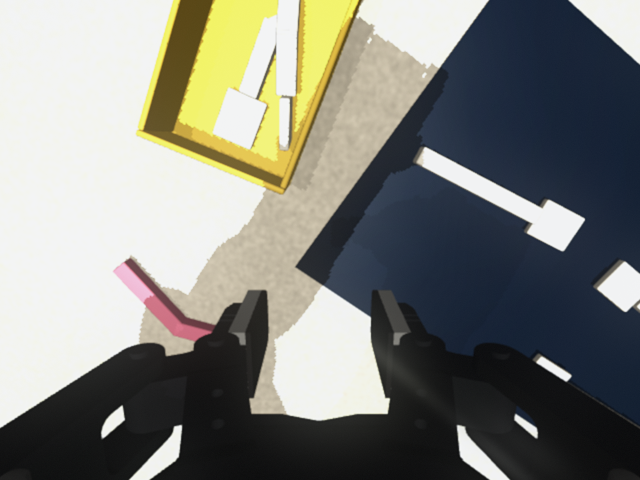

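The short paddle is now fully inside the tub. Bent (285,90) is lying on its edge along the side wall. Next is the chipped one.

```bash
python3 -m crank '[0,0,-0.134,0,0,0,4,0,0,-0.134,0,0,0,4,0,0,-0.134,0,0,0,4,0,0,-0.134,0,0,0,4,0,0,-0.134,0,0,0,4,0,0,-0.134,0,0,0,4,0,0,-0.134,0,0,0,4]'; python3 -m crank '[0,0,0,-3.5,2.14,0,4,0,0,0,-3.5,2.14,0,4,0,0,0,-3.5,2.14,0,4,0,0,0,-3.5,2.14,0,4,0,0,0,-3.5,2.14,0,4,0,0,0,-3.5,2.14,0,4,0,0,0,-3.5,2.14,2,4,0,0,0,-3.5,2.14,3,4,0,0,0,-3.5,2.14,3,4,0,0,0,-3.3,2.14,3,4]'; python3 -c "
from h import *
c=cap('wrist','w10.png')
for k,w in paddles(c): 
    r=cv2.minAreaRect((w*1000).astype(np.float32));print(k.mean(0).round(),'c',np.round(r[0]),'size',np.round(r[1]),'ang',round(r[2]))
plan((.6405,-.105,.016),(180,0,88.9))
"
```

```text
time_s: 23.25
ee_pos: [0.4337, 0.2499, 0.2411]
orientation: [-179.9, 0.1, 89.4]
wrist_force: [0.3, -0.0, -0.1]
opening: 0.0399
grip_force: 0.0
time_s: 24.25
ee_pos: [0.643, -0.1019, 0.1307]
orientation: [-179.9, 0.0, 89.1]
wrist_force: [0.5, 0.9, 1.2]
opening: 0.04
grip_force: 0.0
[ 12. 317.] c [ 424. -155.] size [ 18. 105.] ang 3
[  2. 187.] c [442. -65.] size [23.  5.] ang 77
[165. 228.] c [ 542. -107.] size [161.  37.] ang 88
[319. 225.] c [ 640. -104.] size [173.  36.] ang 88
ee [ 0.6428 -0.1087  0.1257] rpy [-179.7    0.3   88.8] turn [-0.005  0.005 -0.002]
 shift cm [ 0.37 -0.24 10.97] rows>= 2.4
```

View pics/w10.png

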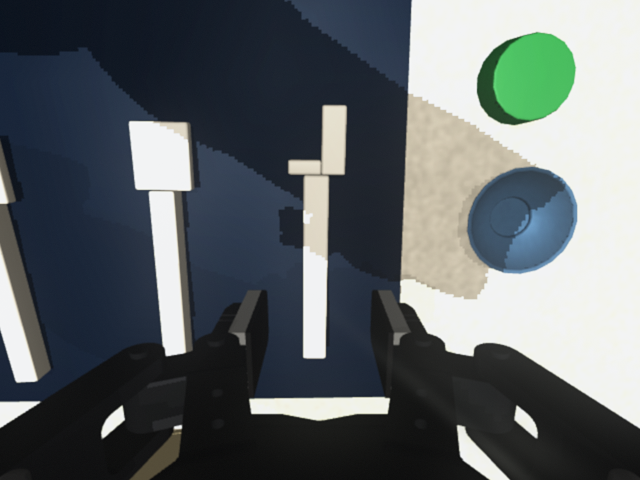

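Chipped shaft at (315,265), centred between the fingers; dish and cap clear on the right.

```bash
python3 -m crank '[0,0,0,0.4,-0.2,4,4,0,0,0,0,0,4,4,0,0,0,0,0,3,4,0,0,0,0,0,0,4]'; python3 -m crank '[0,0,0,0,0,0,0,0,0,0,0,0,0,0,0,0,0,0,0,0,0,0,0,0,0,0,0,0,0,0,0,0,0,-2,0,0,0,0,0,0,-5,0,0,0,0,0,0,-5,0,0,0,0,0,0,-5,0,0,0,0,0,0,-3,0,0,0,0,0,0,0,0]' 50;  python3 -c "
from h import *
t=R.from_euler('z',13,degrees=True).apply([0,0.015,0])+[.528,.363,.055]
print(t);plan(t,(180,0,13))"
```

```text
time_s: 24.7
ee_pos: [0.6373, -0.0957, 0.0178]
orientation: [-179.5, -0.0, 89.1]
wrist_force: [0.3, 0.6, 0.4]
opening: 0.0398
grip_force: 0.0
time_s: 25.7
ee_pos: [0.6419, -0.098, 0.2282]
orientation: [179.5, 0.1, 89.1]
wrist_force: [0.2, 0.6, -1.3]
opening: 0.0133
grip_force: 48.9
[0.52462573 0.37761555 0.055     ]
ee [ 0.6419 -0.098   0.2282] rpy [1.795e+02 1.000e-01 8.910e+01] turn [ 0.008 -0.004  1.329]
 shift cm [ -0.73 -48.98  17.32] rows>= 11.5
```

```bash
python3 -m crank '[0,0,0.133,0,0,0,0,0,0,0.133,0,0,0,0,0,0,0.133,0,0,0,0,0,0,0.133,0,0,0,0,0,0,0.133,0,0,0,0,0,0,0.133,0,0,0,0,0,0,0.133,0,0,0,0,0,0,0.133,0,0,0,0,0,0,0.133,0,0,0,0,0,0,0.133,0,0,0,0]'
python3 -m crank '[0,0,0,0,-4.1,0,0,0,0,0,0,-4.1,0,0,0,0,0,0,-4.1,0,0,0,0,0,0,-4.1,0,0,0,0,0,0,-4.1,0,0,0,0,0,0,-4.1,0,0,0,0,0,0,-4.1,0,0,0,0,0,0,-4.1,0,0,0,0,0,0,-4.1,0,0,0,0,0,0,-4.1,0,0]'
python3 -m crank '[0,0,0,0,-4.0,0,0,0,0,0,0,-4.0,0,0,0,0,0,0,0,0,0]';python3 -c "
from h import *
plan((.5246,.3776,.055),(180,0,13));cap('side','s11.png')"
```

```text
time_s: 26.7
ee_pos: [0.6395, -0.0968, 0.222]
orientation: [180.0, 0.1, 12.6]
wrist_force: [-0.4, -0.1, 0.6]
opening: 0.0134
grip_force: 48.9
time_s: 27.7
ee_pos: [0.547, 0.3043, 0.2217]
orientation: [180.0, 0.1, 13.0]
wrist_force: [1.0, -0.5, -0.3]
opening: 0.0131
grip_force: 48.9
time_s: 28.0
ee_pos: [0.5271, 0.3877, 0.2201]
orientation: [-179.9, 0.2, 13.5]
wrist_force: [-0.8, 0.2, -1.3]
opening: 0.0132
grip_force: 48.9
ee [0.5271 0.3877 0.2201] rpy [-179.9    0.2   13.5] turn [-0.002  0.003  0.008]
 shift cm [-0.47  0.93 16.51] rows>= 3.7
```

View pics/s11.png

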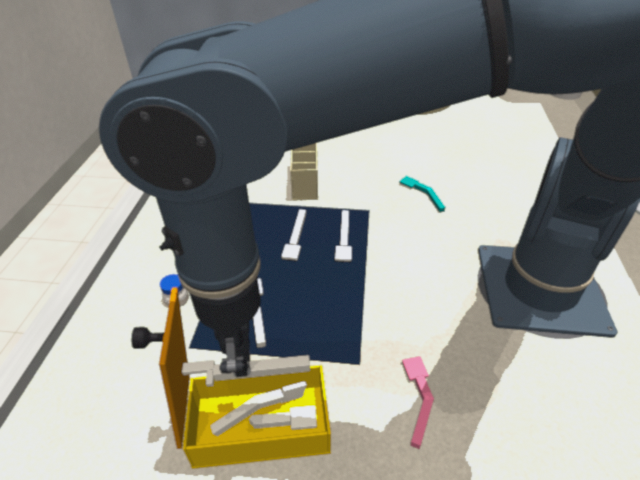

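Chipped hangs level over the tub, and short and bent lie inside. Paddle C seems to have been knocked: its shaft is now near (262,320). Releasing.

```bash
python3 -m crank '[0,0,0,-0.5,0.8,4,0,0,0,0,0,0,4,0,0,0,0,0,0,4,0,0,0,0,0,0,3,0,0,0,0,0,0,0,0,0,0,0,0,0,0,2.8,0,0,0,0,0,0,2.8,0,0,0,0,0,0,2.8]'; python3 -m crank '[0,0,0,0,0,-4,2.8,0,0,0,0,0,-4,2.8,0,0,0,0,0,-4,4,0,0,0,-3,3,-4,4,0,0,0,-3,3,-2,4,0,0,0,-3,3,0,4,0,0,0,0,0,0,4]';  python3 -c "
from h import *
c=cap('wrist','w12.png');cap('side','s12.png')
for k,w in paddles(c): 
    r=cv2.minAreaRect((w*1000).astype(np.float32));print(k.mean(0).round(),'c',np.round(r[0]),'size',np.round(r[1]),'ang',round(r[2]),cv2.approxPolyDP(k[:,None],3,True)[:,0].tolist())
# white things in the tub
f=c['frame'];h=cv2.cvtColor(f,cv2.COLOR_RGB2HSV);y=((h[...,1]>120)&(h[...,0]>20)&(h[...,0]<35)&(h[...,2]>60)).astype(np.uint8)
k=max(cv2.findContours(y,0,1)[0],key=cv2.contourArea);hu=cv2.convexHull(k);print('tub',cv2.approxPolyDP(hu,4,True)[:,0].tolist())
m=np.zeros_like(y);cv2.fillPoly(m,[hu],1);w=(m>0)&(h[...,1]<70)&(h[...,2]>100)
for k in cv2.findContours(w.astype(np.uint8),0,1)[0]:
    if cv2.contourArea(k)>100: print('in',cv2.approxPolyDP(k,3,True)[:,0].tolist())
"
```

```text
time_s: 28.85
ee_pos: [0.5279, 0.3716, 0.0739]
orientation: [-180.0, -0.1, 12.9]
wrist_force: [0.3, -0.2, 1.0]
opening: 0.0276
grip_force: 0.0
time_s: 29.55
ee_pos: [0.4607, 0.2638, 0.2485]
orientation: [-179.9, 0.1, 12.6]
wrist_force: [0.5, 0.4, 0.5]
opening: 0.0397
grip_force: 0.0
[615. 311.] c [424. -55.] size [37. 45.] ang 2 [[602, 292], [590, 323], [629, 330], [639, 298]]
[503. 104.] c [587. 130.] size [ 37. 169.] ang 19 [[593, 73], [548, 77], [542, 90], [402, 105], [401, 124], [536, 109], [543, 111], [543, 120], [587, 116], [591, 112]]
tub [[292, 0], [297, 221], [292, 247], [150, 247], [120, 0]]
in [[157, 14], [160, 65], [171, 69], [182, 214], [197, 215], [201, 211], [190, 70], [202, 68], [202, 60], [177, 55], [175, 18], [172, 14]]
in [[216, 9], [201, 16], [224, 90], [215, 99], [220, 169], [210, 171], [213, 214], [249, 214], [249, 172], [237, 168], [236, 127], [252, 159], [258, 160], [275, 206], [282, 203], [281, 188]]
```

Pixel contours show three paddles in the tub, all inside its rim (rows 9–215, rim at 247). Paddle C has moved, so I'll measure it again.

```bash
cat >> h.py <<'E'
def shaft(c,k,z=.016):
    "foot xy, blade-dir angle, residual width from one paddle contour (top face plane)"
    m=np.zeros((480,640),np.uint8);cv2.fillPoly(m,[k.reshape(-1,1,2)],255)
    ys,xs=np.nonzero(m);P=np.array([onz(c,u,v,z)[:2] for u,v in zip(xs,ys)])
    ct=P.mean(0);d=np.linalg.svd(P-ct,full_matrices=False)[2][0]
    t=(P-ct)@d;L=t.max()-t.min()
    w=lambda s:np.ptp(((P-ct)@[-d[1],d[0]])[s])
    if w(t<t.min()+.03)>w(t>t.max()-.03): d=-d;t=-t   # blade at + end
    S=P[(t<t.min()+.115)&(t>t.min()+.005)];sc=S.mean(0);d2=np.linalg.svd(S-sc,full_matrices=False)[2][0];d2*=np.sign(d2@d)
    foot=sc+d2*((P-sc)@d2).min();return foot,np.degrees(np.arctan2(d2[1],d2[0])),L
E
python3 - <<'E'
from h import *
c=cap('wrist')
for k,w in paddles(c):
    F,a,L=shaft(c,k);print(k.mean(0).round(),F.round(4),round(a,1),L.round(3))
    if L>.15:
        g=F+.103*np.array([np.cos(np.radians(a)),np.sin(np.radians(a))]);print('grip',g.round(4));plan((*g,.016),(180,0,a+180))
E
```

```text
[618. 316.] [ 0.4263 -0.074 ] 92.9 0.049
[508. 108.] [0.5593 0.2119] -71.4 0.169
grip [0.5921 0.1143]
ee [0.463  0.2696 0.2473] rpy [-179.9   -0.    13. ] turn [-1.000e-03 -1.000e-03 -1.669e+00]
 shift cm [-18.83   7.29  23.13] rows>= 6.8
```

```bash
python3 -m crank '[0,0,-0.139,0,0,0,4,0,0,-0.139,0,0,0,4,0,0,-0.139,0,0,0,4,0,0,-0.139,0,0,0,4,0,0,-0.139,0,0,0,4,0,0,-0.139,0,0,0,4,0,0,-0.139,0,0,0,4,0,0,-0.139,0,0,0,4,0,0,-0.139,0,0,0,4]'; python3 -m crank '[0,0,-0.139,0,0,0,4,0,0,-0.139,0,0,0,4,0,0,-0.139,0,0,0,4,0,0,0,-3.8,1.5,0,4,0,0,0,-3.8,1.5,2,4,0,0,0,-3.8,1.4,3,4,0,0,0,-3.7,1.4,3,4,0,0,0,-3.7,1.4,4,4,0,0,0,0,0,0,4]'; python3 - <<'E'
from h import *
c=cap('wrist')
for k,w in paddles(c):
    F,a,L=shaft(c,k);print(k.mean(0).round(),F.round(4),round(a,1),L.round(3))
plan((.5921,.1143,.016),(180,0,108.6))
E
```

```text
time_s: 30.6
ee_pos: [0.4634, 0.2699, 0.2464]
orientation: [-180.0, 0.1, 85.0]
wrist_force: [0.2, 0.4, 0.0]
opening: 0.0402
grip_force: 0.0
time_s: 31.5
ee_pos: [0.5888, 0.1118, 0.1267]
orientation: [-179.6, 0.2, 108.2]
wrist_force: [0.4, 0.3, 0.2]
opening: 0.0398
grip_force: 0.0
[ 29. 382.] [ 0.4142 -0.085 ] 73.9 0.061
[327. 206.] [0.5594 0.2114] -71.4 0.168
ee [0.5883 0.1145 0.1285] rpy [-1.797e+02  1.000e-01  1.083e+02] turn [-0.005  0.002 -0.006]
 shift cm [-0.14  0.36 11.25] rows>= 2.5
```

```bash
python3 -m crank '[0,0,0,-0.1,0.4,4,4,0,0,0,0,0,4,4,0,0,0,0,0,3.2,4,0,0,0,0,0,0,4]'; python3 -m crank '[0,0,0,0,0,0,0,0,0,0,0,0,0,0,0,0,0,0,0,0,0,0,0,0,0,0,0,0,0,0,0,0,0,-3,0,0,0,0,0,0,-5,0,0,0,0,0,0,-5,0,0,0,0,0,0,-5,0,0,0,0,0,0,-5,0,0,0,0,0,0,-3,0]' 80; python3 -c "
from h import *
print(status.observe()['q'].round());plan((.56,-.2,.29),(180,0,57))"
```

```text
time_s: 31.95
ee_pos: [0.5895, 0.1191, 0.016]
orientation: [-179.6, -0.1, 108.6]
wrist_force: [-0.7, 0.5, -0.1]
opening: 0.04
grip_force: 0.0
time_s: 32.95
ee_pos: [0.5927, 0.117, 0.2846]
orientation: [179.7, 0.1, 108.5]
wrist_force: [0.7, -0.2, -0.8]
opening: 0.0125
grip_force: 78.3
[-39.  29.  38.  91. -19.  67.  21.]
ee [0.5927 0.117  0.2846] rpy [1.797e+02 1.000e-01 1.085e+02] turn [ 0.005 -0.001  0.898]
 shift cm [-28.37  14.52  -0.54] rows>= 7.1
```

```bash
python3 -m crank '[0,0,0.128,0,0,0,0,0,0,0.128,0,0,0,0,0,0,0.128,0,0,0,0,0,0,0.128,0,0,0,0,0,0,0.128,0,0,0,0,0,0,0.128,0,0,0,0,0,0,0.13,0,0,0,0]';python3 -m crank '[0,0,0,-4,2.1,0,0,0,0,0,-4,2.1,0,0,0,0,0,-4,2.1,0,0,0,0,0,-4,2.1,0,0,0,0,0,-4,2.1,0,0,0,0,0,-4,2.1,0,0,0,0,0,-4,2.1,0,0]';  python3 -c "
from h import *
print(status.observe()['q'].round())"
python3 -m crank '[0,-0.12,0,0,0,0,0,0,-0.12,0,0,0,0,0,0,-0.12,0,0,0,0,0,0,-0.12,0,0,0,0,0,0,-0.12,0,0,0,0,0]';  python3 -c "
from h import *
print(status.observe()['q'].round())"
```

```text
time_s: 33.65
ee_pos: [0.5917, 0.1175, 0.2804]
orientation: [180.0, -0.0, 56.8]
wrist_force: [-0.6, -0.2, -0.6]
opening: 0.0126
grip_force: 78.3
time_s: 34.35
ee_pos: [0.5625, -0.1991, 0.2808]
orientation: [179.9, 0.0, 57.1]
wrist_force: [1.0, -1.3, -0.2]
opening: 0.0127
grip_force: 78.4
[-15.  32.  50.  92. -26.  68.   8.]
time_s: 34.85
ee_pos: [0.5635, -0.197, 0.2811]
orientation: [179.8, 34.6, 57.0]
wrist_force: [0.9, -0.5, -0.9]
opening: 0.0129
grip_force: 78.4
[-31.  47.  61.  86.  -6.  74.  -8.]
```

```bash
python3 -m crank '[0,-0.12,0,0,0,0,0,0,-0.12,0,0,0,0,0,0,-0.12,0,0,0,0,0,0,-0.12,0,0,0,0,0]';  python3 -c "
from h import *
print(status.observe()['q'].round())"
```

```text
time_s: 35.25
ee_pos: [0.5639, -0.1964, 0.2805]
orientation: [179.8, 62.1, 57.0]
wrist_force: [-0.1, -0.3, -0.6]
opening: 0.0126
grip_force: 78.4
[-36.  63.  66.  82.   5.  80. -14.]
```

```bash
cat >> h.py <<'E'
def footplan(foot,off):
    "shift (tool cm) that brings the held foot (tool-frame offset off) to a world point"
    s=status.observe();R0=R.from_euler('xyz',s['orientation'],degrees=True);f=s['ee_pos']+R0.apply(off)
    print('rpy',s['orientation'].round(1),'ee',s['ee_pos'].round(3),'foot now',f.round(4),'world shift cm',((foot-f)*100).round(2),'tool shift',(R0.inv().apply(foot-f)*100).round(2),'1cm down =',R0.inv().apply([0,0,-1.]).round(2))
E
python3 -m crank '[0,-0.07,0,0,0,0,0,0,-0.07,0,0,0,0,0,0,0,0,0,0,0,0]';  python3 -c "
from h import *
print(status.observe()['q'].round()); footplan(np.array([.5657,-.3807,.12]),[.1,0,.01])
b=cap('side','s13.png')"
```

```text
time_s: 35.55
ee_pos: [0.5638, -0.1958, 0.2775]
orientation: [-179.6, 70.1, 57.6]
wrist_force: [0.2, 0.7, -0.5]
opening: 0.0124
grip_force: 78.4
[-37.  68.  67.  82.   8.  82. -15.]
rpy [-179.6   70.1   57.6] ee [ 0.564 -0.196  0.277] foot now [ 0.5769 -0.1749  0.1801] world shift cm [ -1.12 -20.58  -6.01] tool shift [-0.47 10.22 18.87] 1cm down = [0.94 0.   0.34]
```

```bash
python3 -m crank '[0,0,0,-0.08,1.7,3.15,0,0,0,0,-0.08,1.7,3.15,0,0,0,0,-0.08,1.7,3.15,0,0,0,0,-0.08,1.7,3.15,0,0,0,0,-0.08,1.7,3.15,0,0,0,0,-0.08,1.7,3.15,0,0,0,0,0,0,0,0,0,0,0,0,0,0,0]';  python3 -c "
from h import *
print(status.observe()['q'].round()); footplan(np.array([.5657,-.3807,.05]),[.1,0,.01])
c=cap('side','s14.png');d=cap('scene','c14.png');s=status.observe();R0=R.from_euler('xyz',s['orientation'],degrees=True)
for cc in(c,d): print(proj(cc,[s['ee_pos']+R0.apply(o) for o in([.1,0,.01],[-.07,0,.01])]).round().tolist())"
```

```text
time_s: 36.4
ee_pos: [0.5502, -0.4045, 0.2207]
orientation: [179.6, 69.8, 56.6]
wrist_force: [0.9, 1.1, -0.4]
opening: 0.0128
grip_force: 78.4
[-21.  71.  66.  84.  10.  63. -14.]
rpy [179.6  69.8  56.6] ee [ 0.55  -0.405  0.221] foot now [ 0.5641 -0.3836  0.1234] world shift cm [ 0.16  0.29 -7.34] tool shift [ 7.01 -0.04  2.22] 1cm down = [ 0.94 -0.    0.34]
[[302.0, 134.0], [314.0, 69.0]]
[[215.0, 170.0], [213.0, 106.0]]
```

```bash
python3 -m crank '[0,0,0,0.94,0,0.34,0,0,0,0,0.94,0,0.34,0,0,0,0,0.94,0,0.34,0,0,0,0,0.94,0,0.34,0]'; python3 -m crank '[0,0,0,0.94,0,0.34,0,0,0,0,0.94,0,0.34,0,0,0,0,0.94,0,0.34,0,0,0,0,0,0,0,0,0,0,0,0,0,0,0]';  python3 -c "
from h import *
print(status.observe()['q'].round()); footplan(np.array([.5657,-.3807,.05]),[.1,0,.01])"
```

```text
time_s: 36.9
ee_pos: [0.5513, -0.4027, 0.1779]
orientation: [-179.8, 70.0, 57.3]
wrist_force: [-0.3, 0.2, -0.7]
opening: 0.0125
grip_force: 78.4
time_s: 37.4
ee_pos: [0.551, -0.4033, 0.1493]
orientation: [-179.9, 70.0, 57.1]
wrist_force: [0.4, 0.2, -0.7]
opening: 0.0125
grip_force: 78.4
[-21.  76.  63.  85.   8.  61. -18.]
rpy [-179.9   70.    57.1] ee [ 0.551 -0.403  0.149] foot now [ 0.5645 -0.3825  0.0519] world shift cm [ 0.12  0.18 -0.19] tool shift [ 0.26  0.01 -0.14] 1cm down = [0.94 0.   0.34]
```

```bash
python3 -m crank '[0,0,0,0.94,0,0.34,0,0,0,0,0.94,0,0.34,0,0,0,0,0,0,0,0,0,0,0,0,0,0,4,0,0,0,0,0,0,4,0,0,0,0,0,0,4,0,0,0,0,0,-3,4,0,0,0,0,0,-4,4,0,0,0,0,0,-4,4,0,0,0,0,0,-4,4]'; python3 -m crank '[0,0,0,-4,0,-3,4,0,0,0,-4,0,-3,4,0,0,0,0,0,-3,4,0,0,0,0,0,0,4]'; python3 -c "
from h import *
print(status.observe()['q'].round());c=cap('side','s15.png');d=cap('scene','c15.png');w=cap('wrist')
plan((.543,-.09,.25),(180,0,90))
v=np.hstack([cv2.resize(c['frame'][60:240,220:400],(400,400)),cv2.resize(d['frame'][80:260,140:320],(400,400))]);cv2.imwrite('pics/v15.png',v[:,:,::-1])"
```

```text
time_s: 38.4
ee_pos: [0.6285, -0.2835, 0.1817]
orientation: [180.0, 70.0, 57.0]
wrist_force: [1.5, -1.6, -0.2]
opening: 0.04
grip_force: 0.0
time_s: 38.8
ee_pos: [0.6618, -0.2342, 0.2895]
orientation: [179.3, 69.8, 56.7]
wrist_force: [-0.1, 0.6, -0.2]
opening: 0.0399
grip_force: 0.0
[-27.  71.  65.  61.   8.  91. -12.]
ee [ 0.6584 -0.2372  0.2863] rpy [-179.9   70.    57.2] turn [-0.352  1.186 -0.501]
 shift cm [ 14.72 -11.54   3.63] rows>= 4.2
```

View pics/v15.png

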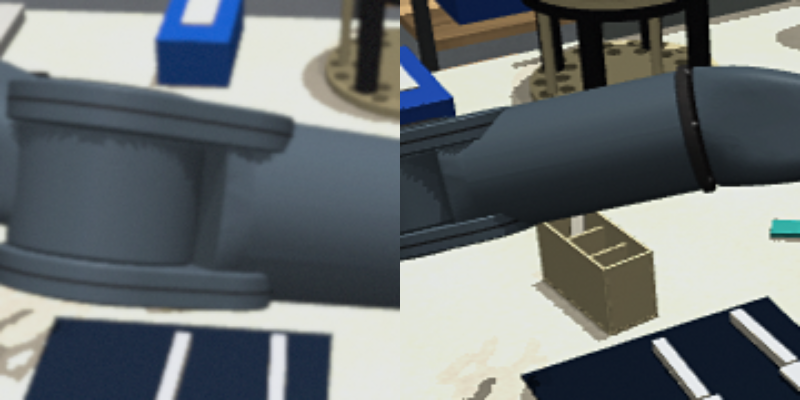

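The right half of the crop shows paddle C standing in the far compartment at (577,225); the arm hides the side view. Next I'll untilt and turn for paddle B, choosing the yaw that puts tool x toward its foot.

```bash
python3 -m crank '[0,0.136,0,0,0,0,4,0,0.136,0,0,0,0,4,0,0.136,0,0,0,0,4,0,0.136,0,0,0,0,4,0,0.136,0,0,0,0,4,0,0.136,0,0,0,0,4,0,0.136,0,0,0,0,4,0,0.136,0,0,0,0,4,0,0.134,0,0,0,0,4]'; python3 -c "
from h import *
print(status.observe()['q'].round());plan((.543,-.12,.25),(180,0,57))"
```

```text
time_s: 39.85
ee_pos: [0.658, -0.2376, 0.2867]
orientation: [-180.0, -0.3, 56.9]
wrist_force: [0.5, -1.6, -0.6]
opening: 0.0401
grip_force: 0.0
[ -6.  40.  44.  75. -28.  76.   5.]
ee [ 0.658  -0.2376  0.2867] rpy [-180.    -0.3   56.9] turn [-0.    -0.005 -0.001]
 shift cm [  3.6  -16.05   3.67] rows>= 3.7
```

```bash
python3 -m crank '[0,0,0,0.9,-4,0,4,0,0,0,0.9,-4,0,4,0,0,0,0.9,-4,0,4,0,0,0,0.9,-4,0,4,0,0,0.135,0,0,0,4,0,0,0.135,0,0,0,4,0,0,0.135,0,0,0,4,0,0,0.135,0,0,0,4,0,0,0.135,0,0,0,4]'; python3 -m crank '[0,0,0.135,0,0,0,4,0,0,0.135,0,0,0,4,0,0,0.135,0,0,0,4,0,0,0.135,0,0,0,4,0,0,0.135,0,0,0,4,0,0,0.135,0,0,0,4,0,0,0.135,0,0,0,4,0,0,0.135,0,0,0,4,0,0,0.135,0,0,0,4,0,0,0.135,0,0,0,4]'; python3 -c "
from h import *
print(status.observe()['q'].round());plan((.543,-.09,.25),(180,0,-90.6))
for n in('wrist','side'):
  c=cap(n)
  for k,w in paddles(c):
    F,a,L=shaft(c,k);print(n,k.mean(0).round(),F.round(4),round(a,1),L.round(3))"
```

```text
time_s: 40.75
ee_pos: [0.5429, -0.1202, 0.2858]
orientation: [-179.9, 0.1, 17.9]
wrist_force: [0.5, 0.5, 0.7]
opening: 0.04
grip_force: 0.0
time_s: 41.75
ee_pos: [0.5431, -0.1201, 0.2858]
orientation: [180.0, 0.1, -59.4]
wrist_force: [0.3, -0.6, -0.7]
opening: 0.04
grip_force: 0.0
[-34.  44.  83.  98. -44.  79. -93.]
ee [ 0.5431 -0.1201  0.2858] rpy [ 1.80e+02  1.00e-01 -5.94e+01] turn [0.001 0.001 0.544]
 shift cm [-3.01  0.04  3.58] rows>= 1.0
wrist [367. 309.] [ 0.4446 -0.0641] 111.7 0.033
wrist [300. 235.] [ 0.5407 -0.146 ] 87.7 0.119
side [344. 237.] [ 0.4313 -0.1993] 92.4 0.175
side [295. 236.] [ 0.5406 -0.1969] 88.3 0.18
```

```bash
python3 -m crank '[0,0,0.136,0,0,0,4,0,0,0.136,0,0,0,4,0,0,0.136,0,0,0,4,0,0,0.136,0,0,0,4,0,0,0,-1.7,0,3,4,0,0,0,-1.7,0,4,4,0,0,0,0,0,4,4,0,0,0,0,0,4,4,0,0,0,0,0,0,4]'; python3 -c "
from h import *
print(status.observe()['q'].round());plan((.543,-.086,.016),(180,0,-90.6))
c=cap('wrist')
for k,w in paddles(c):
    F,a,L=shaft(c,k);print(k.mean(0).round(),k.min(0),k.max(0),F.round(4),round(a,1),L.round(3))"
```

```text
time_s: 42.75
ee_pos: [0.5416, -0.0842, 0.1324]
orientation: [179.6, 0.2, -90.0]
wrist_force: [0.5, 0.4, 0.1]
opening: 0.0401
grip_force: 0.0
[ -35.   56.   78.  110.  -59.   70. -114.]
ee [ 0.5416 -0.0842  0.1324] rpy [179.6   0.2 -90. ] turn [0.007 0.003 0.01 ]
 shift cm [ 0.17 -0.14 11.64] rows>= 2.6
[317. 198.] [288  58] [341 322] [ 0.539  -0.1963] 88.0 0.169
[497. 185.] [461  44] [522 312] [ 0.4305 -0.204 ] 92.6 0.169
```

```bash
python3 -m crank '[0,0,0.02,0.8,-0.1,3,4,0,0,0.01,0,0,3,4,0,0,0,0,0,3,4,0,0,0,0,0,2.5,4,0,0,0,0,0,0,4]'; python3 -c "
from h import *
print(status.observe()['q'].round(1));plan((.5426,-.0934,.0165),(180,0,-92))"
```

```text
time_s: 43.3
ee_pos: [0.5454, -0.0933, 0.022]
orientation: [-180.0, 0.2, -91.8]
wrist_force: [0.2, -0.8, -0.1]
opening: 0.0403
grip_force: 0.0
[ -25.8   53.2   54.1  114.4  -61.6   47.7 -116.6]
ee [ 0.5454 -0.0933  0.022 ] rpy [-180.     0.2  -91.8] turn [-0.     0.003  0.004]
 shift cm [0.02 0.28 0.55] rows>= 0.1
```

```bash
python3 -m crank '[0,0,0,0,0.2,0.5,4,0,0,0,0,0,0,4,0,0,0,0,0,0,0,0,0,0,0,0,0,0,0,0,0,0,0,0,0,0,0,0,0,0,0,0]' 80; python3 -m crank '[0,0,0,0,0,-3,0,0,0,0,0,0,-5,0,0,0,0,0,0,-5,0,0,0,0,0,0,-5,0,0,0,0,0,0,-5,0,0,0,0,0,0,-3,0,0,0,0,0,0,0,0]' 80; python3 -c "
from h import *
print(status.observe()['q'].round(1));plan((.56,-.18,.28),(180,0,57))"
```

```text
time_s: 43.9
ee_pos: [0.5437, -0.0938, 0.0179]
orientation: [-179.9, 0.0, -91.9]
wrist_force: [-2.1, 0.8, 10.7]
opening: 0.0131
grip_force: 78.5
time_s: 44.6
ee_pos: [0.5444, -0.0949, 0.2811]
orientation: [-179.6, -0.0, -91.9]
wrist_force: [0.1, 0.6, -0.5]
opening: 0.0133
grip_force: 78.8
[ -35.8   37.4   73.1   99.   -37.8   72.3 -135.6]
ee [ 0.5444 -0.0949  0.2811] rpy [-179.6   -0.   -91.9] turn [-1.000e-03 -8.000e-03 -2.598e+00]
 shift cm [-6.29  5.94  0.11] rows>= 1.9
```

Now turn back to yaw 57, move near the holder, and tilt.

```bash
python3 -m crank '[0,0,-0.137,0,0,0,0,0,0,-0.137,0,0,0,0,0,0,-0.137,0,0,0,0,0,0,-0.137,0,0,0,0,0,0,-0.137,0,0,0,0,0,0,-0.137,0,0,0,0,0,0,-0.137,0,0,0,0,0,0,-0.137,0,0,0,0,0,0,-0.137,0,0,0,0,0,0,-0.137,0,0,0,0]'; python3 -m crank '[0,0,-0.137,0,0,0,0,0,0,-0.137,0,0,0,0,0,0,-0.137,0,0,0,0,0,0,-0.137,0,0,0,0,0,0,-0.137,0,0,0,0,0,0,-0.137,0,0,0,0,0,0,-0.137,0,0,0,0,0,0,-0.137,0,0,0,0,0,0,-0.137,0,0,0,0]'; python3 -m crank '[0,0,0,-2.1,2,0,0,0,0,0,-2.1,2,0,0,0,0,0,-2.1,2,0,0,0,-0.12,0,0,0,0,0,0,-0.12,0,0,0,0,0,0,-0.12,0,0,0,0,0,0,-0.12,0,0,0,0,0,0,-0.12,0,0,0,0,0]';python3 -m crank '[0,-0.12,0,0,0,0,0,0,-0.12,0,0,0,0,0,0,-0.12,0,0,0,0,0,0,-0.12,0,0,0,0,0,0,-0.12,0,0,0,0,0,0,0,0,0,0,0,0]'; python3 -c "
from h import *
print(status.observe()['q'].round(1));p=np.array([.5535,-.334])+.008*np.array([.54,.84]);print(p)
footplan(np.array([*p,.125]),[.1025,0,.01])"
```

```text
time_s: 45.6
ee_pos: [0.5426, -0.0934, 0.2759]
orientation: [-180.0, 0.1, -13.0]
wrist_force: [0.3, -0.2, -0.1]
opening: 0.0131
grip_force: 78.8
time_s: 46.5
ee_pos: [0.5426, -0.0935, 0.2758]
orientation: [-179.9, 0.0, 57.6]
wrist_force: [0.8, 0.5, -1.1]
opening: 0.0129
grip_force: 78.8
time_s: 47.3
ee_pos: [0.5596, -0.1786, 0.2764]
orientation: [-180.0, 34.6, 57.3]
wrist_force: [-0.1, -0.2, -0.9]
opening: 0.0135
grip_force: 78.8
time_s: 47.9
ee_pos: [0.5598, -0.1763, 0.2715]
orientation: [-178.7, 69.1, 58.7]
wrist_force: [0.4, 1.2, -1.8]
opening: 0.0134
grip_force: 78.8
[-32.6  57.8  45.2  82.   22.5  87.5 -31.9]
[ 0.55782 -0.32728]
rpy [-178.7   69.1   58.7] ee [ 0.56  -0.176  0.272] foot now [ 0.5738 -0.1529  0.1722] world shift cm [ -1.6  -17.44  -4.72] tool shift [-1.2   8.06 16.2 ] 1cm down = [0.93 0.01 0.36]
```

```bash
python3 -m crank '[0,-0.08,0,0,0,0,0,0,-0.08,0,0,0,0,0,0,-0.08,0,0,0,0,0,0,0,0,0,0,0,0]'; python3 -c "
from h import *
print(status.observe()['q'].round(1))
footplan(np.array([.555,-.331,.125]),[.1025,0,.01])"
```

```text
time_s: 48.3
ee_pos: [0.5592, -0.1787, 0.2746]
orientation: [-178.4, 82.5, 58.9]
wrist_force: [-0.2, -0.3, -0.8]
opening: 0.0134
grip_force: 78.9
[-33.9  65.2  47.3  81.5  27.4  91.2 -33.4]
rpy [-178.4   82.5   58.9] ee [ 0.559 -0.179  0.275] foot now [ 0.5608 -0.1756  0.1717] world shift cm [ -0.58 -15.54  -4.67] tool shift [ 2.85  7.93 13.88] 1cm down = [0.99 0.   0.13]
```

```bash
python3 -m crank '[0,0,0,0,1.6,2.7,0,0,0,0,0,1.6,2.7,0,0,0,0,0.5,1.6,2.8,0,0,0,0,1,1.6,2.8,0,0,0,0,1.3,1.55,2.8,0,0,0,0,0,0,0,0,0,0,0,0,0,0,0]'; python3 -c "
from h import *
print(status.observe()['q'].round(1))
footplan(np.array([.555,-.331,.05]),[.1025,0,.01])"
```

```text
time_s: 49.0
ee_pos: [0.5538, -0.3351, 0.2319]
orientation: [179.4, 82.3, 56.5]
wrist_force: [-0.4, 1.3, 0.3]
opening: 0.0133
grip_force: 78.9
[-22.7  68.1  47.8  84.2  31.5  77.8 -35. ]
rpy [179.4  82.3  56.5] ee [ 0.554 -0.335  0.232] foot now [ 0.556 -0.332  0.129] world shift cm [-0.1  0.1 -7.9] tool shift [ 7.83 -0.15  1.03] 1cm down = [ 0.99 -0.    0.13]
```

```bash
python3 -m crank '[0,0,0,1,0,0.13,0,0,0,0,1,0,0.13,0,0,0,0,1,0,0.13,0,0,0,0,1,0,0.13,0]'; python3 -m crank '[0,0,0,1,0,0.13,0,0,0,0,1,0,0.13,0,0,0,0,1,0,0.13,0,0,0,0,1,0,0.13,0,0,0,0,0,0,0,0]';  python3 -c "
from h import *
footplan(np.array([.555,-.331,.05]),[.1025,0,.01])"
```

```text
time_s: 49.4
ee_pos: [0.555, -0.3332, 0.1891]
orientation: [-179.6, 82.4, 57.7]
wrist_force: [0.8, -0.7, -1.3]
opening: 0.0137
grip_force: 78.9
time_s: 49.9
ee_pos: [0.5544, -0.3337, 0.1482]
orientation: [-179.0, 82.5, 58.3]
wrist_force: [-1.0, 0.3, -0.6]
opening: 0.0134
grip_force: 78.9
rpy [-179.    82.5   58.3] ee [ 0.554 -0.334  0.148] foot now [ 0.5561 -0.3306  0.0453] world shift cm [-0.11 -0.04  0.47] tool shift [-0.48 -0.07  0.03] 1cm down = [0.99 0.   0.13]
```

```bash
python3 -m crank '[0,0,0,0,0,0,4,0,0,0,0,0,0,4,0,0,0,0,0,0,4,0,0,0,0,0,-3,4,0,0,0,0,0,-4,4,0,0,0,0,0,-4,4,0,0,0,-4,0,-3,4,0,0,0,-4,0,-3,4,0,0,0,0,0,0,4]'; python3 -m crank '[0,0.136,0,0,0,0,4,0,0.136,0,0,0,0,4,0,0.136,0,0,0,0,4,0,0.136,0,0,0,0,4,0,0.136,0,0,0,0,4,0,0.136,0,0,0,0,4,0,0.136,0,0,0,0,4,0,0.136,0,0,0,0,4,0,0.136,0,0,0,0,4,0,0.136,0,0,0,0,4]'; python3 -m crank '[0,0.075,0,0,0,0,4,0,0,0,0,0,0,4]';  python3 -c "
from h import *
print(status.observe()['q'].round());plan((.44,-.12,.28),(180,0,57))"
```

```text
time_s: 50.8
ee_pos: [0.6434, -0.1987, 0.2586]
orientation: [176.1, 82.3, 53.7]
wrist_force: [0.4, -0.1, -0.9]
opening: 0.0398
grip_force: 0.0
time_s: 51.8
ee_pos: [0.6401, -0.2013, 0.2533]
orientation: [179.8, 4.2, 57.2]
wrist_force: [-0.4, -0.5, -1.2]
opening: 0.0403
grip_force: 0.0
time_s: 52.0
ee_pos: [0.6379, -0.2054, 0.2534]
orientation: [179.9, 0.2, 56.9]
wrist_force: [0.1, -1.2, 0.1]
opening: 0.0399
grip_force: 0.0
[  1.  34.  23.  83. -13.  66.  -8.]
ee [ 0.6379 -0.2054  0.2534] rpy [179.9   0.2  56.9] turn [ 0.002  0.004 -0.002]
 shift cm [ -3.61 -21.25  -2.66] rows>= 4.8
```

```bash
python3 -m crank '[0,0,0.14,-0.7,-4.2,-0.5,4,0,0,0.14,0,-4,-0.5,4,0,0,0.14,1,-4,-0.5,4,0,0,0.14,1,-3.5,0,4,0,0,0.14,1,-3,0,4,0,0,0.14,0,0,0,4,0,0,0.14,0,0,0,4,0,0,0.14,0,0,0,4,0,0,0.14,0,0,0,4,0,0,0.14,0,0,0,4]'; python3 -m crank '[0,0,0.14,0,0,0,4,0,0,0.14,0,0,0,4,0,0,0.14,0,0,0,4,0,0,0.14,0,0,0,4,0,0,0.14,0,0,0,4,0,0,0.14,0,0,0,4,0,0,0.14,0,0,0,4,0,0,0.14,0,0,0,4]';python3 -c "
from h import *
print(status.observe()['q'].round());plan((.426,-.101,.15),(180,0,-87.4))
c=cap('wrist')
for k,w in paddles(c):
    F,a,L=shaft(c,k);print(k.mean(0).round(),k.min(0),k.max(0),F.round(4),round(a,1),L.round(3))"
```

```text
time_s: 53.0
ee_pos: [0.5373, -0.0539, 0.2663]
orientation: [179.6, 0.1, -23.1]
wrist_force: [0.3, -0.3, -0.0]
opening: 0.0401
grip_force: 0.0
time_s: 53.8
ee_pos: [0.5373, -0.0537, 0.2663]
orientation: [179.7, -0.3, -87.3]
wrist_force: [-0.2, 1.0, -0.5]
opening: 0.0396
grip_force: 0.0
[ -39.   34.   66.  102.  -33.   67. -140.]
ee [ 0.5373 -0.0537  0.2663] rpy [179.7  -0.3 -87.3] turn [ 0.005 -0.005  0.002]
 shift cm [ 4.22 11.33 11.63] rows>= 3.7
[426. 218.] [412 192] [448 234] [ 0.4475 -0.0718] 131.5 0.054
```

```bash
python3 -m crank '[0,0,0,1,2.8,0,4,0,0,0,1,2.8,2,4,0,0,0,1,2.8,3,4,0,0,0,1.2,2.9,3,4,0,0,0,0,0,3,4,0,0,0,0,0,0,4]';python3 -c "
from h import *
print(status.observe()['q'].round());plan((.426,-.101,.016),(180,0,-87.4))
c=cap('wrist','w20.png')
for k,w in paddles(c):
    F,a,L=shaft(c,k);print(k.mean(0).round(),k.min(0),k.max(0),F.round(4),round(a,1),L.round(3))
print(proj(c,[[.43,-.2,.016],[.427,-.072,.016],[.426,-.03,.012]]).round())"
```

```text
time_s: 54.45
ee_pos: [0.4245, -0.1018, 0.1549]
orientation: [179.5, -0.1, -86.9]
wrist_force: [-0.3, 0.2, 0.4]
opening: 0.0401
grip_force: 0.0
[ -32.   32.   60.  124.  -39.   46. -124.]
ee [ 0.4245 -0.1018  0.1549] rpy [ 1.795e+02 -1.000e-01 -8.690e+01] turn [ 0.008 -0.002  0.008]
 shift cm [-0.08 -0.15 13.89] rows>= 3.1
[314. 243.] [291 143] [339 321] [ 0.4305 -0.1659] 93.6 0.131
[[317.  89.]
 [312. 275.]
 [310. 325.]]
```

```bash
python3 -m crank '[0,0,0,0,-0.2,4,4,0,0,0,0,0,4,4,0,0,0,0,0,3.5,4,0,0,0,0,0,2,4,0,0,0,0,0,0,4]';python3 -c "
from h import *
print(status.observe()['q'].round(1));plan((.4265,-.1,.016),(180,0,-87.2))"
```

```text
time_s: 55.0
ee_pos: [0.429, -0.103, 0.0211]
orientation: [179.8, -0.1, -86.9]
wrist_force: [-0.2, 0.3, 0.2]
opening: 0.0399
grip_force: 0.0
[ -16.6   41.2   37.4  130.4  -59.3   27.5 -107.4]
ee [ 0.429  -0.103   0.0211] rpy [ 1.798e+02 -1.000e-01 -8.690e+01] turn [ 0.004 -0.003  0.005]
 shift cm [-0.31  0.24  0.51] rows>= 0.1
```

```bash
python3 -m crank '[0,0,0,-0.3,0.2,0.5,4,0,0,0,0,0,0,4,0,0,0,0,0,0,0,0,0,0,0,0,0,0,0,0,0,0,0,0,0,0,0,0,0,0,0,0]' 80; python3 -m crank '[0,0,0,0,0,-3,0,0,0,0,0,0,-4,0,0,0,0,0,0,-4,0,0,0,0,0,-3,-4,0,0,0,0,0,-3,-4,0,0,0,0,0,-3,-4,0,0,0,0,0,-3,-3,0,0,0,0,0,0,0,0]' 80; python3 -c "
from h import *
print(status.observe()['q'].round(1));plan((.56,-.13,.28),(180,0,57))"
```

```text
time_s: 55.6
ee_pos: [0.427, -0.1006, 0.0182]
orientation: [180.0, -0.2, -87.1]
wrist_force: [-0.9, 2.5, 15.3]
opening: 0.013
grip_force: 78.2
time_s: 56.4
ee_pos: [0.5508, -0.0937, 0.2808]
orientation: [-179.8, -0.4, -86.9]
wrist_force: [0.4, 0.1, -1.5]
opening: 0.013
grip_force: 79.3
[ -32.8   32.8   63.    98.1  -31.    68.4 -138.6]
ee [ 0.5508 -0.0937  0.2808] rpy [-179.8   -0.4  -86.9] turn [ 0.007 -0.008 -2.511]
 shift cm [-2.55  2.75  0.08] rows>= 0.8
```

```bash
python3 -m crank '[0,0,-0.14,0,0,0,0,0,0,-0.14,0,0,0,0,0,0,-0.14,0,0,0,0,0,0,-0.14,0,0,0,0,0,0,-0.14,0,0,0,0,0,0,-0.14,0,0,0,0,0,0,-0.14,0,0,0,0,0,0,-0.14,0,0,0,0,0,0,-0.14,0,0,0,0,0,0,-0.14,0,0,0,0]'; python3 -m crank '[0,0,-0.14,0,0,0,0,0,0,-0.14,0,0,0,0,0,0,-0.14,0,0,0,0,0,0,-0.14,0,0,0,0,0,0,-0.14,0,0,0,0,0,0,-0.14,0,0,0,0,0,0,-0.14,0,0,0,0,0,0,-0.13,0,0,0,0]'; python3 -m crank '[0,-0.12,0,-1.5,1.5,0,0,0,-0.12,0,0,0,0,0,0,-0.12,0,0,0,0,0,0,-0.12,0,0,0,0,0,0,-0.12,0,0,0,0,0,0,-0.12,0,0,0,0,0]';python3 -m crank '[0,-0.12,0,0,0,0,0,0,-0.12,0,0,0,0,0,0,-0.12,0,0,0,0,0,0,-0.12,0,0,0,0,0,0,-0.12,0,0,0,0,0,0,-0.12,0,0,0,0,0,0,0,0,0,0,0,0]'; python3 -c "
from h import *
print(status.observe()['q'].round(1));p=np.array([.5535,-.334])+.054*np.array([-.146,.989]);print(p)
footplan(np.array([*(p+.003*np.array([.54,.84])),.125]),[.1,0,.01])"
```

```text
time_s: 57.4
ee_pos: [0.5452, -0.0939, 0.2764]
orientation: [179.7, 0.2, -6.6]
wrist_force: [0.3, 0.3, 0.5]
opening: 0.0132
grip_force: 79.3
time_s: 58.2
ee_pos: [0.5452, -0.094, 0.2763]
orientation: [-179.9, 0.3, 57.0]
wrist_force: [-0.6, -0.5, -0.8]
opening: 0.0134
grip_force: 79.3
time_s: 58.8
ee_pos: [0.5503, -0.1142, 0.2774]
orientation: [179.9, 41.8, 56.7]
wrist_force: [0.3, -0.4, 0.2]
opening: 0.0128
grip_force: 79.3
time_s: 59.5
ee_pos: [0.5501, -0.1129, 0.273]
orientation: [-177.0, 83.2, 59.8]
wrist_force: [-0.9, 1.3, -1.8]
opening: 0.0127
grip_force: 79.3
[-34.3  62.2  36.4  80.2  30.4 100.5 -40.8]
[ 0.545616 -0.280594]
rpy [-177.    83.2   59.8] ee [ 0.55  -0.113  0.273] foot now [ 0.5506 -0.111   0.1726] world shift cm [ -0.33 -16.71  -4.76] tool shift [ 3.    8.89 14.63] 1cm down = [0.99 0.01 0.12]
```

```bash
python3 -m crank '[0,0,0,1.5,0.8,1,0,0,0,0,1.5,1.7,2.8,0,0,0,0,1,1.7,2.8,0,0,0,0,0,1.7,2.8,0,0,0,0,0,1.5,2.6,0,0,0,0,0,1.5,2.6,0,0,0,0,0,0,0,0,0,0,0,0,0,0,0]'; python3 -c "
from h import *
print(status.observe()['q'].round(1))
footplan(np.array([.5472,-.278,.05]),[.1,0,.01])"
```

```text
time_s: 60.3
ee_pos: [0.5475, -0.2818, 0.2195]
orientation: [179.0, 82.6, 55.5]
wrist_force: [0.5, -0.2, -1.3]
opening: 0.0132
grip_force: 79.3
[-22.8  65.2  37.5  84.9  35.3  85.3 -42.7]
rpy [179.   82.6  55.5] ee [ 0.548 -0.282  0.22 ] foot now [ 0.5494 -0.2794  0.1191] world shift cm [-0.22  0.14 -6.91] tool shift [ 6.85 -0.28  0.89] 1cm down = [ 0.99 -0.    0.13]
```

```bash
python3 -m crank '[0,0,0,1,-0.1,0.13,0,0,0,0,1,-0.1,0.13,0,0,0,0,1,0,0.13,0,0,0,0,1,0,0.13,0]'; python3 -m crank '[0,0,0,1,0,0.13,0,0,0,0,1,0,0.13,0,0,0,0,1,0,0.13,0,0,0,0,0,0,0,0]';  python3 -c "
from h import *
footplan(np.array([.5472,-.278,.05]),[.1,0,.01])"
```

```text
time_s: 60.7
ee_pos: [0.5468, -0.2784, 0.1768]
orientation: [-179.6, 82.7, 57.2]
wrist_force: [-0.0, -0.2, -1.2]
opening: 0.0132
grip_force: 79.3
time_s: 61.1
ee_pos: [0.5462, -0.279, 0.1461]
orientation: [-179.0, 82.8, 57.7]
wrist_force: [-0.6, 0.4, -0.7]
opening: 0.0133
grip_force: 79.3
rpy [-179.    82.8   57.7] ee [ 0.546 -0.279  0.146] foot now [ 0.5474 -0.2767  0.0457] world shift cm [-0.02 -0.13  0.43] tool shift [-0.45  0.05  0.06] 1cm down = [0.99 0.   0.13]
```

```bash
python3 -m crank '[0,0,0,0,0,0,4,0,0,0,0,0,0,4,0,0,0,0,0,0,4,0,0,0,0,0,-3,4,0,0,0,0,0,-4,4,0,0,0,0,0,-4,4,0,0,0,-4,0,-4,4,0,0,0,-4,0,-4,4,0,0,0,0,0,-4,4,0,0,0,0,0,-3,4]'; python3 -m crank '[0,0.136,0,0,0,0,4,0,0.136,0,0,0,0,4,0,0.136,0,0,0,0,4,0,0.136,0,0,0,0,4,0,0.136,0,0,0,0,4,0,0.136,0,0,0,0,4,0,0.136,0,0,0,0,4,0,0.136,0,0,0,0,4,0,0.136,0,0,0,0,4,0,0.136,0,0,0,0,4]'; python3 -m crank '[0,0.075,0,0,-4,-3,0,0,0,0,0,-4,-3,0,0,0,0,0,-4,-3,0,0,0,0,0,-4,-3,0,0,0,0,0,0,0,0]' 40;  python3 - <<'E'
from h import *
print(status.observe()['q'].round());plan((.72,.41,.4),(180,0,13))
for n,(x0,x1,y0,y1) in(('side',(270,340,60,175)),('scene',(180,275,90,205))):
    c=cap(n,n+'21.png');cv2.imwrite('pics/'+n+'_h.png',c['frame'][y0:y1,x0:x1,::-1])
    f=c['frame'].astype(int);g=f[y0:y1:5,x0:x1:3]
    print(n,'origin',x0,y0,'bench',f[y1-3,x1-3])
    for r in g: print(''.join(' .:-=+*#%@'[min(9,v//26)] for v in r.mean(1).astype(int)))
E
```

```text
time_s: 62.1
ee_pos: [0.6799, -0.0777, 0.2519]
orientation: [179.0, 82.5, 55.9]
wrist_force: [-7.1, -2.4, 3.1]
opening: 0.0399
grip_force: 0.0
time_s: 63.1
ee_pos: [0.6782, -0.079, 0.2514]
orientation: [179.9, 4.5, 56.7]
wrist_force: [0.1, -0.2, -1.1]
opening: 0.0399
grip_force: 0.0
time_s: 63.6
ee_pos: [0.5442, 0.014, 0.3746]
orientation: [179.8, 0.2, 56.9]
wrist_force: [-0.4, 0.2, -0.1]
opening: 0.0002
grip_force: 0.0
[-23.  17.  23.  89.  -7.  75. -32.]
ee [0.5442 0.014  0.3746] rpy [179.8   0.2  56.9] turn [0.004 0.002 0.766]
 shift cm [ 26.03 -34.63  -2.54] rows>= 9.6
side origin 270 60 bench [182 186 178]
     . :----*###+--::---
    ...:---*####---.:---
.    .:----=+++=---.+***
     ...:---------:.***#
     :...:.........-****
     . . . ........+****
         .........:*****
  .  .  ..........+#**#*
       +***********#####
    =**##****##***###***
:. .*******##**#**###***
:.  +**#**#***++++******
:.  +******#**+++=**#***
-:-***#****#*+++=**#****
****##**##*#*++-********
**#*###**#**+===**#*****
##*##*#*-:--+==-*-+*****
#######*-:--++--:+******
#######*---===--=**#*#**
####*#
[... 192 characters left out ...]
:=.    
:::::::::: ##=    .--.: . ..    
::=#####.: .--    ------:  . -  
####=##* :  .:    -------:      
######--::..:-.   -------:::    
####-----::..-.   -------::--   
####=--:--:.::.   ..--..-:::.:=*
####+===-:::--:. .:..--::=-::::#
######%======::::::::::::-=%####
############%%====##############
################################
###########*+++=################
###########*++++################
###########***++%###############
############*+:#-=*##=%#########
############++-#--+#+-##########
########++:::+=:=-+#=###########
#######-=::::+=::=---###########
#######+:::-:*=::===:=##########
########::::.-:::-+=:::*########
########:::::::#:-++::#::#######
########-::::::::*=::::::#######
```

```bash
python3 - <<'E'
from h import *
c=cap('wrist');print(proj(c,[[.5535,-.334,.095],[.565,-.414,.095],[.5415,-.255,.095]]).round())
for n in('scene',):
    c=cap(n);f=c['frame'][135:205,198:262];h=cv2.cvtColor(f,cv2.COLOR_RGB2HSV)
    f2=cv2.resize(f,None,fx=1.6,fy=.8,interpolation=cv2.INTER_AREA).mean(2).astype(int)
    for r in f2: print(''.join(' .:-=+*#%@'[min(9,v//24)] for v in r))
E
```

```text
[[476. 429.]
 [513. 468.]
 [437. 387.]]
%#*++++===++++++++++++++++++++===----------::::::::::::::::::::::::::::::::::-:::::----------=+++*%%%%
%%%%%#****++=+++++++++++++++++++++++++=======--------------------------------=----======******#%%%%%%%
%%%%%%%%%%####*+====++===+=+++++=====+++=++++++++++++++========+=================+*#####%%%%%%%%%%%%%%
%%%%%%%%%%%%%%%%#####%*+====================++++========================#########%%%%%%%%%%%%%%%%%%%%%
%%%%%%%%%%%%%%%%%%%%%%%%%%%%%%%%%%%%%*+++++++++++++++++++*%%%%%%%%%%%%%%%%%%%%%%%%%%%%%%%%%%%%%%%%%%%%
%%%%%%%%%%%%%%%%%%%%%%%%%%%%%%%%%%%%%%%%%%%%%%%%%%%%%%%%%%%%%%%%%%%%%%%%%%%%%%%%%%%%%%%%%%%%%%%%%%%%%%
%%%%%%%%%%%%%%%%%%%%%%%%%%%%%%%%%%%%%%%%%%%%%%%%%%%%%%%%%%%%%%%%%%%%%%%%%%%%%%%%%%%%%%%%%%%%%%%%%%%%%%
%%%%%%%%%%%%%%%%%%%%%%%%%%%%%%%%%%%%%%%%%%%%%%%%%%%%%%%%%%%%%%%%%%%%%%%%%%%%%%%%%%%%%%%%%%%%%%%%%%%%%%
%%%%%%%%%%%%%%%%%%%%%%%%%%%%%%%%%%%%%%%%%%%%%%%%%%%%%%%%%%%%%%%%%%%%%%%%%%%%%%%%%%%%%%%%%%%%%%%%%%%%%%
%%%%%%%%%%%%%%%%%%%%%%#####**################%%%%%%%%%%%%%%%%%%%%%%%%%%%%%%%%%%%%%%%%%%%%%%%%%%%%%%%%%
%%%%%%%%%%%%%%%%%%%%%%##******
[... 4007 characters left out ...]
:::::::::::::::::::::::=+*+=--:::---++******==-=====++=--::::::::::::=#%%%%%%%%%%%
%%%%%%%%+=:::::::::::::::::::::::::::::::::::-=+*+=-:---+***++****+===--:::::::::::::::::=#%%%%%%%%%%%
%%%%%%%%+=::::::::::::::::::::::::::::::::::::::-+#+=---++*##*+=---::::::::::::::::::::::=*#%%%%%%%%%%
%%%%%%%%*+-::::::::::::::::::::::::::::::::::::::::++**+**=::::::::::::::::::::::::::::-:=*#%%%%%%%%%%
%%%%%%%%*+-::::::::::::::::::::::::::::::::::::::::::=-::::::::::::::::::::::::::::::::::-+#%%%%%%%%%%
%%%%%%%%#+-::::::::::::::::::::::::::::::::::::::::::::::::::::::::::::::::::::::::::::::-=#%%%%%%%%%%
%%%%%%%%%*=::::::::::::::::::::::::::::::::::::::::::::::::::::::::::::::::::::::::::::::-=#%%%%%%%%%%
```

The ASCII crop of the holder shows all three paddles standing in its compartments, blades up. Next I'll shut the lid by re-gripping the knob.

```bash
python3 -c "
from h import *
plan((.688,.400,.369),(180,-18.4,-167.2))"
python3 -m crank '[0,0,-0.14,0,0,0,5.5,0,0,-0.14,0,0,0,5.5,0,0,-0.14,0,0,0,5.5,0,0,-0.14,0,0,0,5.5,0,0,-0.14,0,0,0,5.5,0,0,-0.14,0,0,0,5.5,0,0,-0.14,0,0,0,5.5,0,0,-0.14,0,0,0,5.5,0,0,-0.14,0,0,0,5.5]';python3 -m crank '[0,0,-0.14,0,0,0,5.5,0,0,-0.14,0,0,0,5.5,0,0,-0.14,0,0,0,5.5,0,0,-0.14,0,0,0,5.5,0,0,-0.14,0,0,0,5.5,0,0,-0.14,0,0,0,5.5,0,0,-0.13,0,0,0,5.5,0,0,0,0,0,0,5.5]'; python3 -c "
from h import *
plan((.688,.400,.369),(180,0,-167.2));plan((.688,.400,.369),(180,-18.4,-167.2))
# knob by side and scene images
for n in('side','scene'):
    c=cap(n,n+'22.png')
    print(n,proj(c,[(.635+.043*.974,.3875+.043*.225,.26)]).round(1).tolist())
    f=c['frame'];p=proj(c,[(.677,.397,.26)])[0].astype(int);g=f[p[1]-45:p[1]+45,p[0]-50:p[0]+50].max(2)<60
    for r in g[::4,::2]: print(''.join('#' if v else '.' for v in r))
"
```

```text
ee [0.5463 0.0111 0.369 ] rpy [-180.     0.6   56.7] turn [ 0.368  0.158 -2.353]
 shift cm [-21.29  34.78  -7.08] rows>= 9.2
time_s: 64.7
ee_pos: [0.5466, 0.0107, 0.3679]
orientation: [-179.3, 0.1, 129.1]
wrist_force: [0.2, 0.2, -0.3]
opening: 0.0548
grip_force: 0.0
time_s: 65.5
ee_pos: [0.5466, 0.0106, 0.368]
orientation: [-179.6, -0.5, -175.5]
wrist_force: [0.5, -0.7, 0.8]
opening: 0.055
grip_force: 0.0
ee [0.5466 0.0106 0.368 ] rpy [-179.6   -0.5 -175.5] turn [-0.007 -0.009 -0.145]
 shift cm [-22.42  34.83  -0.1 ] rows>= 9.2
ee [0.5466 0.0106 0.368 ] rpy [-179.6   -0.5 -175.5] turn [ 0.017  0.311 -0.145]
 shift cm [-21.24  34.83  -7.17] rows>= 9.2
side [[122.7, 340.6]]
..................................................
..................................................
..................................................
..................................................
..................................................
..................................................
..................................................
..................................................
...........
[... 1249 characters left out ...]
###########..##########..............
########################..#########...............
########################....#####.................
########################..........................
#######################...........................
#######################...........................
#######################...........................
#######################...........................
#######################...........................
######################............................
######################............................
###################...............................
###############...................................
##########........................................
```

```bash
python3 - <<'E'
from h import *
a=cap('side');b=cap('scene');P=[]
for c in(a,b):
    p=proj(c,[(.677,.397,.26)])[0].astype(int);g=(c['frame'][p[1]-25:p[1]+20,p[0]-5 if c is b else p[0]:p[0]+45].max(2)<60)
    for r in g[::2]: print(''.join('#' if v else '.' for v in r))
    print(p)
E
```

```text
.............................................
.............................................
.............................................
.............................................
.............................................
.............................................
.............................................
............#############....................
............###############..................
...........##################................
...........#############################.....
...........#############################.....
..........##############################.....
..........###################................
...........###############...................
...........##############....................
............##########.......................
.............................................
.............................................
.............................................
.............................................
.............................................
.............................................
[122 340]
#####...........................
[... 450 characters left out ...]
##.........................
###....##################.........................
##......################..........................
##........###########.............................
##...........#####................................
##................................................
##................................................
#.................................................
#.................................................
#.................................................
#.................................................
..................................................
..................................................
..................................................
[328 311]
```

```bash
python3 - <<'E'
from h import *
a=cap('side');b=cap('scene')
K,e=tri(a,(140,338),b,(338,303.5));print(K.round(3),e.round(4))
d=(K-np.array([.635,.3875,.07]));x=d[:2]@[.974,.225];print('tubx',x.round(3),'z',d[2].round(3),'theta',(np.arctan2(d[2],-x)-np.arctan2(.043,.19)).round(3))
R1=R.from_euler('xyz',[180,-18.4,-167.2],degrees=True);t=K+R1.apply([0,0,.011]);print('TCP grip',t.round(4),'above',(t-R1.apply([0,0,.12])).round(4))
plan(t-R1.apply([0,0,.12]),(180,-18.4,-167.2))
E
```

```text
[0.655 0.392 0.263] 0.0011
tubx 0.02 z 0.193 theta 1.454
TCP grip [0.6516 0.3912 0.2524] above [0.6885 0.3996 0.3662]
ee [0.5464 0.0117 0.3693] rpy [-179.6   -0.4 -175.6] turn [ 0.017  0.314 -0.147]
 shift cm [-21.41  34.67  -6.8 ] rows>= 9.2
```

```bash
python3 -m crank '[0.006,0.105,-0.049,0,0,0,5.5,0.006,0.105,-0.049,0,0,0,5.5,0.005,0.104,-0.049,0,0,0,5.5,0,0,0,-2.38,3.85,-0.75,5.5,0,0,0,-2.38,3.85,-0.75,5.5,0,0,0,-2.38,3.85,-0.75,5.5,0,0,0,-2.38,3.85,-0.75,5.5,0,0,0,-2.38,3.85,-0.75,5.5]'; python3 -m crank '[0,0,0,-2.38,3.85,-0.75,5.5,0,0,0,-2.38,3.85,-0.75,5.5,0,0,0,-2.38,3.85,-0.75,5.5,0,0,0,-2.38,3.85,-0.8,5.5,0,0,0,0,0,0,5.5,0,0,0,0,0,0,5.5]';python3 -c "
from h import *
print(status.observe()['q'].round());plan((.6516,.3912,.2524),(180,-18.4,-167.2))"
```

```text
time_s: 66.6
ee_pos: [0.6252, 0.2292, 0.3675]
orientation: [-180.0, -18.4, -167.2]
wrist_force: [1.2, 0.2, -0.0]
opening: 0.055
grip_force: 0.0
time_s: 67.2
ee_pos: [0.6594, 0.3877, 0.341]
orientation: [179.3, -16.1, -167.1]
wrist_force: [0.5, -0.5, 1.3]
opening: 0.0552
grip_force: 0.0
[-32.  53.   4.  28.  -9. 114.  71.]
ee [0.6594 0.3877 0.341 ] rpy [ 179.3  -16.1 -167.1] turn [0.011 0.041 0.003]
 shift cm [-2.15  0.51  8.62] rows>= 2.0
```

```bash
python3 -m crank '[0,0,0,-0.9,0.2,2.5,5.5,0,0.02,0,-0.6,0.2,3,5.5,0,0.02,0,-0.6,0.1,3.1,5.5,0,0,0,0,0,0,5.5]';python3 -c "
from h import *
plan((.6516,.3912,.2524),(180,-18.4,-167.2))"
```

```text
time_s: 67.6
ee_pos: [0.6535, 0.3896, 0.2499]
orientation: [179.4, -18.7, -167.2]
wrist_force: [-0.5, -0.3, -0.7]
opening: 0.0548
grip_force: 0.0
ee [0.6535 0.3896 0.2499] rpy [ 179.4  -18.7 -167.2] turn [ 0.01  -0.005 -0.001]
 shift cm [ 0.22  0.2  -0.19] rows>= 0.1
```

```bash
python3 -m crank '[0,0,0,0,0.2,-0.2,0,0,0,0,0,0,0,0,0,0,0,0,0,0,0,0,0,0,0,0,0,0,0,0,0,0,0,0,0,0,0,0,0.7,0,0.18,0,0,0,0,0.7,0,0.18,0,0,0,0,0.7,0,0.18,0,0,0,0,0.7,0,0.18,0]' 20;python3 -m crank '[0,0.035,0,0.73,0,0.4,0,0,0.035,0,0.73,0,0.4,0,0,0.035,0,0.73,0,0.4,0,0,0.035,0,0.73,0,0.4,0,0,0.035,0,0.73,0,0.4,0,0,0.035,0,0.73,0,0.4,0]'; python3 -c "
from h import *
print(status.observe()['q'].round())"
```

```text
time_s: 68.5
ee_pos: [0.6278, 0.3862, 0.2599]
orientation: [179.3, -18.0, -167.2]
wrist_force: [2.5, -3.5, -2.3]
opening: 0.0265
grip_force: 19.8
time_s: 69.1
ee_pos: [0.58, 0.3753, 0.2525]
orientation: [179.3, -30.1, -167.1]
wrist_force: [7.2, -3.1, -16.9]
opening: 0.0266
grip_force: 21.3
[-32.  53.   2.  46. -12. 110.  71.]
```

```bash
python3 -m crank '[0,0,0,0.57,0,0.75,0,0,0,0,0.57,0,0.75,0,0,0,0,0.57,0,0.75,0,0,0,0,0.57,0,0.75,0,0,0,0,0.57,0,0.75,0,0,0,0,0.57,0,0.75,0]';python3 -m crank '[0,0,0,0.36,0,0.85,0,0,0,0,0.36,0,0.85,0,0,0,0,0.34,0,0.87,0,0,0,0,0.34,0,0.87,0,0,0,0,0.32,0,0.88,0,0,0,0,0.32,0,0.9,0]'; python3 -c "
from h import *
s=status.observe();print(s['q'].round());R0=R.from_euler('xyz',s['orientation'],degrees=True);g=s['ee_pos']-R0.apply([0,0,.011]);d=g-np.array([.635,.3875,.07]);x=d[:2]@[.974,.225];print('tubx',x.round(3),'z',d[2].round(3),'r',np.hypot(x,d[2]).round(4),'theta',(np.arctan2(d[2],-x)-np.arctan2(.043,.19)).round(3))"
```

```text
time_s: 69.7
ee_pos: [0.5304, 0.364, 0.2303]
orientation: [179.4, -29.9, -167.1]
wrist_force: [13.7, -2.0, -18.2]
opening: 0.0269
grip_force: 21.3
time_s: 70.3
ee_pos: [0.489, 0.3546, 0.196]
orientation: [179.4, -29.7, -167.2]
wrist_force: [16.4, -1.4, -11.6]
opening: 0.0268
grip_force: 21.7
[-35.  45.   2.  72. -12.  91.  72.]
tubx -0.144 z 0.136 r 0.1979 theta 0.532
```

```bash
python3 -m crank '[0,-0.05,0,0.08,0,0.95,0,0,-0.05,0,0.08,0,0.95,0,0,-0.05,0,0.1,0,0.95,0,0,-0.05,0,0.14,0,0.95,0,0,-0.05,0,0.14,0,0.95,0]';python3 -m crank '[0,-0.05,0,0.14,0,0.95,0,0,-0.05,0,0.14,0,0.95,0,0,-0.05,0,0.14,0,0.95,0,0,-0.05,0,0.14,0,0.95,0]'; python3 -c "
from h import *
s=status.observe();print(s['q'].round());R0=R.from_euler('xyz',s['orientation'],degrees=True);g=s['ee_pos']-R0.apply([0,0,.011]);d=g-np.array([.635,.3875,.07]);x=d[:2]@[.974,.225];print('tubx',x.round(3),'z',d[2].round(3),'r',np.hypot(x,d[2]).round(4),'theta',(np.arctan2(d[2],-x)-np.arctan2(.043,.19)).round(3))"
```

```text
time_s: 70.8
ee_pos: [0.4643, 0.349, 0.1567]
orientation: [179.4, -15.4, -167.3]
wrist_force: [11.6, -7.3, -4.8]
opening: 0.0265
grip_force: 21.9
time_s: 71.2
ee_pos: [0.4512, 0.3461, 0.121]
orientation: [179.4, -4.1, -167.5]
wrist_force: [10.5, -11.0, -1.5]
opening: 0.0266
grip_force: 22.0
[-43.  33.   4. 104.  -6.  47.  67.]
tubx -0.188 z 0.062 r 0.1975 theta 0.097
```

Push the remaining 0.1 rad (about 2 cm), watching the force.

```bash
python3 -m crank '[0,-0.04,0,0,0,0.7,0,0,-0.03,0,0,0,0.6,0,0,0,0,0,0,0.5,0]'; python3 -m crank '[0,0,0,0,0,0.3,0,0,0,0,0,0,0,0]'; python3 -c "
from h import *
s=status.observe();R0=R.from_euler('xyz',s['orientation'],degrees=True);g=s['ee_pos']-R0.apply([0,0,.011]);d=g-np.array([.635,.3875,.07]);x=d[:2]@[.974,.225];print('tubx',x.round(3),'z',d[2].round(3),'theta',(np.arctan2(d[2],-x)-np.arctan2(.043,.19)).round(3))"
```

```text
time_s: 71.5
ee_pos: [0.4492, 0.3458, 0.1054]
orientation: [179.4, -0.2, -167.5]
wrist_force: [-2.5, -19.4, 40.8]
opening: 0.0269
grip_force: 26.5
time_s: 71.7
ee_pos: [0.4497, 0.3459, 0.1028]
orientation: [179.4, -0.2, -167.6]
wrist_force: [0.2, -18.0, 32.5]
opening: 0.0266
grip_force: 27.0
tubx -0.19 z 0.044 theta 0.004
```

```bash
python3 -m crank '[0,0,0,0,0,-0.2,0,0,0,0,0,0,0,5,0,0,0,0,0,0,5,0,0,0,0,0,0,5,0,0,0,0,0,-3,5,0,0,0,0,0,-5,5,0,0,0,0,0,-5,5,0,0,0,4,0,-5,5,0,0,0,4,0,-5,5,0,0,0,0,0,0,5]'; python3 - <<'E'
from h import *
Q=[]
for n in('side','scene'):
    c=cap(n,n+'30.png');hsv=cv2.cvtColor(c['frame'],cv2.COLOR_RGB2HSV)
    k=max(cv2.findContours(cv2.inRange(hsv,(10,150,140),(22,255,255)),0,1)[0],key=cv2.contourArea)
    q=cv2.approxPolyDP(cv2.convexHull(k),5,True)[:,0];print(n,q.tolist());Q.append((c,q))
    print('pred shut corners',proj(c,[(.6613-.0,.3343,.078),]).round().tolist(), proj(c,[np.array([.528,.363,.078])+R.from_euler('z',13,degrees=True).apply([sx*.11,sy*.06,0]) for sx,sy in((-1,-1),(-1,1),(1,1),(1,-1))]).round().tolist())
    w=[(k2.mean(0).round().tolist()) for k2,_ in paddles(c)];print('mat whites',w)
E
```

```text
time_s: 72.7
ee_pos: [0.3858, 0.3345, 0.3149]
orientation: [179.0, -0.2, -167.1]
wrist_force: [0.9, 0.3, -1.3]
opening: 0.0499
grip_force: 0.0
side [[320, 363], [329, 431], [182, 446], [191, 375]]
pred shut corners [[181.0, 376.0]] [[322.0, 361.0], [332.0, 430.0], [181.0, 446.0], [190.0, 374.0]]
mat whites []
scene [[323, 359], [365, 328], [431, 343], [368, 394]]
pred shut corners [[318.0, 362.0]] [[398.0, 304.0], [445.0, 333.0], [369.0, 394.0], [322.0, 358.0]]
mat whites []
```

```bash
python3 -c "
from h import *
c=cap('scene');f2=cv2.resize(c['frame'][140:205,198:262],None,fx=1.4,fy=.6,interpolation=cv2.INTER_AREA).mean(2).astype(int)
for r in f2: print(''.join(' .:-=+*#%@'[min(9,v//24)] for v in r))
print(robot.finish_job())"
```

```text
%%%%%%%%%%%%%%%%%%%%%%%%%%%%%%%%#*****************#%%%%%%%%%%%%%%%%%%%%%%%%%%%%%%%%%%%%%%%
%%%%%%%%%%%%%%%%%%%%%%%%%%%%%%%%%%%%%%%%%%%%%%%%%%%%%%%%%%%%%%%%%%%%%%%%%%%%%%%%%%%%%%%%%%
%%%%%%%%%%%%%%%%%%%%%%%%%%%%%%%%%%%%%%%%%%%%%%%%%%%%%%%%%%%%%%%%%%%%%%%%%%%%%%%%%%%%%%%%%%
%%%%%%%%%%%%%%%%%%%%%%%%#%%%%%%%%%%%%%%%%%%%%%%%%%%%%%%%%%%%%%%%%%%%%%%%%%%%%%%%%%%%%%%%%%
%%%%%%%%%%%%%%%%%%%%##****************+#%%%%%%%%%%%%%%%%%%%%%%%%%%%%%%%%%%%%%%%%%%%%%%%%%%
%%%%%%%%%%%%%%%%%%%#******************+#%%%%%%%%%%%%%%%%%%%%%%%%%%%%%%%%%%%%%%%%%%%%%%%%%%
%%%%%%%%%%%%%%%%%%%#******************+#%%%%%%%%%%%%%%%%%%%%%%%%%%%%%%%%%%%%%%%%%%%%%%%%%%
%%%%%%%%%%%%%%%%%%%%%#****************+#%%%%%%%%%%%%%%%%%%%%%%%%%%%%%%%%%%%%%%%%%%%%%%%%%%
%%%%%%%%%%%%%%%%%%%%%#****************+#%%%%%%%%%%%%%%%%%%%%%%%%%%%%%%%%%%%%%%%%%%%%%%%%%%
%%%%%%%%%%%%%%%%%%%%%#****************+#%%%%%%%%%%%%%%%%%%%%%%%%%%%%%%%%%%%%%%%%%%%%%%%%%%
%%%%%%%%%%%%%%%%%%%%%#****************+*#%%%%%%%%%%%%%%%%%%%%%%%%%%%%%%%%%%%%%%%%%%%%%%%%%
%%%%%%%%%%%%%%%%%%%%%*****************+*#%%%%%%%%%%%%%%%%%%%%%%%%%%%%%%%%%%%%%%%%%%%%%%%%%
%%%%%%%%
[... 1800 characters left out ...]
%%%%%%%%%%%
%%%%%#*-::::::::::::::::::::::::-=++=-:-==+==---=+******--:::::::::::-+++===--*#%%%%%%%%%%
%%%%%%%=-:::::::::::::::::::::::::::=*#*=-::::---++*****--::::-=++=++=:::::::-*%%%%%%%%%%%
%%%%%%%=-:::::::::::::::::::::::::::::-+**--::---*******===**+=---::::::::::::+%%%%%%%%%%%
%%%%%%%+-::::::::::::::::::::::::::::::::-=+*=---+**#*++==-:::::::::::::::::::+#%%%%%%%%%%
%%%%%%%*=-:::::::::::::::::::::::::::::::::::=++=+=-::::::::::::::::::::::::::=*%%%%%%%%%%
%%%%%%%#+-::::::::::::::::::::::::::::::::::::--::::::::::::::::::::::::::::::=+%%%%%%%%%%
%%%%%%%#+-::::::::::::::::::::::::::::::::::::::::::::::::::::::::::::::::::::-+%%%%%%%%%%
the job is handed in; nothing more can be done
None
```

I handed the job in at about 73 s with the short, bent and chipped paddles in the shut tub and the three sound paddles standing blade up in the holder; final checks were numeric, on camera pixels and arm readings, and the verdict was not shown.

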